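Clear the mending board and present the polishing ball

ROBOT

A 6-joint arm with a two-finger parallel gripper is mounted at the origin on the work surface. World frame = base frame: x ahead of the robot, y to its left, z up, the work surface at z = 0. Lengths are in m, angles in rad, forces in N, time in s.
With the tool pointing down it reaches from about 0.325 to 0.9 m from the base axis. Payload 6.1 kg.
Tool frame: the origin (TCP) lies at the centre of the arm's flange, where the gripper is bolted on; the fingertips stand 182 mm ahead of it and the grasp point (between the pads) lies 164 mm ahead of it (nose_length is the distance from the TCP to the fingertips, in m); x points along the fingers, y is the direction in which the jaws open and shut, and the axes are right-handed (so a half turn about x gives the same grasp; the last joint's range is limited). The gripper opens to 87 mm and grips with 3 to 60 N. Pads are 19 mm wide; open, the fingers measure 117 mm over their backs; the gripper's body (75 mm by 190 mm) begins 51 mm behind the grasp point.
Start: joints at [1.122, 0.22, 1.526, -0, 1.395, -0.126], TCP at [0.198, 0.593, 0.405] pointing down, gripper open.
Joint ranges: [-2.98, 2.98], [-0.91, 2.08], [0.09, 2.57], [-1.24, 4.39], [0.2, 2.65], [-2.68, 2.68]. Speed limits (rad/s): [2.57, 2.57, 3.01, 3.14, 3.14, 3.14].

INTERFACE

Orientations are given as a unit quaternion [x, y, z, w].
In Python, from rig import * gives the robot as it stands. The module is installed in compiled form; this text tells all that it offers.
- The arm moves only by the tool arm_command, never from a script. Its arguments are lists of equal length, an entry for each row: "jaw": the finger opening in m, from 0 to 0.087; "delta_pos": the shift along the tool's x, y, z in m, a list of three; "angular": the turn, a rotation vector about the tool's x, y, z in degrees, a list of three. A call has 1 to 5 rows; each row shifts and turns the commanded pose from where the row before left it, along the tool's axes as they then stand; what a row does not reach is not made up. A row lasts 1/10 s, in which the tool goes at most 50 mm and 8.59 degrees, less where a joint would pass 70% of its speed; a pose out of reach is approached as far as the arm can. A call with a gripper value outside its range is refused whole. The fingers move at their own pace and stop on an object; "newtons" is the grip in N (left out, the last holds). Time passes only in rows, so rows that do not move let the fingers close. It gives the time, the measured TCP pose, the force and the opening at its end, in the units of the state.
- state(): the state, without advancing time (a new reading comes with each control period).
- grab_frame(name): name is "scene" or "top" or "wrist"; returns the picture (420x560x3 uint8, red, green, blue); there is no depth.
- camera_params(name): a dict with "mtx" (3x3 intrinsics, pixels), "R" (3x3) and "t" (3): a world point X has camera coordinates R X + t; the wrist camera has in their place "T_tool_cam" (4x4, takes a point from camera to tool coordinates, whose origin is the TCP and whose axes are the tool frame's). Camera axes: x right, y down, z forward; pixel columns grow to the right and rows downward; lengths in m; the calibration is good to about 2 mm. A picture is of the moment at which its call begins: read the wrist's pose just before it. camera_params takes no time and is no camera call.
- sign_off(): hands the job in, once; it reports no verdict.
The state is a dict: "clock": time; "joints": joint angles; "qvel": joint speeds; "joint_torque": joint torques, N m; "eef_pos": TCP position; "orientation": TCP orientation; "force": force on the tool from outside, world axes, zero at the start; "moment": the same for the moment, N m; "opening": opening from 0.0 (shut) to 1.0 (fully open).
Only numpy, scipy, OpenCV 4.12 (cv2) and the standard library are available. Lean on these libraries where they do the work, as an engineer would, in place of code of your own. Each camera call takes 0.05 s, during which the arm holds its last target.

TASK

At the library's mending desk, use the wooden scraper block (not the fingers) to sweep all four cardboard chips off the green board into the white catch tray along its side, then stand the scraper back on its black mat and let go. Next lift the white dish by its handle and bring it about a hand's breadth (100 mm) above the middle of the green board, giving it a quarter turn on the way so that its red tab points straight out over the board's blue-striped edge; keep the dish level and the ball inside the black ring the whole time. Finish still holding the dish there, level and still with the ball at its middle, and leave everything else on the desk undisturbed.

Things in the scene. Friction and masses are not known exactly. Their poses are not given: they have to be found in the camera images.
- board: fixed green mending board, 170 (x) x 180 (y) x 14 mm, smooth flat top at 14 mm, without raised edges; origin at the centre of its underside, on the table. A 12 mm blue stripe runs along its +x edge (away from the robot, board yaw within 0.25 rad of the robot's axes). Fixed to its -y side is the catch tray.
- board_mid (a point): centre of the board's top face, 14 mm above the table
- tray_mid (a point): middle of the white catch tray's floor, 135 mm from the board's centre along the board's -y. The tray is 190 mm long (board x) and spans board y from -90 mm (touching the board) to -184 mm; floor 2 mm above the table, 4 mm rim walls 11 mm high (3 mm below the board's top) on its three other sides
- scraper_mat: fixed black rubber mat, 70 (x) x 160 (y) x 3 mm, to the robot's right; origin at the centre of its underside; its long side is its y axis
- scraper: loose wooden scraper block, 0.14 to 0.28 kg, standing on the black mat, long sides parallel: foot 36 (x) x 130 (y) x 22 mm high, and centred on it an upright grip 22 (x) x 64 (y) mm, from 22 to 80 mm height; origin at the centre of its underside. Pinch the grip across its 22 mm, about 60 mm above the underside; push chips with the foot's 130 mm wide face
- chip0: tan chip of book-cover board, 24 x 16 x 8 mm, about 10 g, lying flat and loose on the green board (all chips within 51 mm of its middle along board x, and between -65 and +45 mm along board y); origin at the centre of its underside
- chip1: tan chip of book-cover board, 24 x 16 x 8 mm, about 10 g, lying flat and loose on the green board (all chips within 51 mm of its middle along board x, and between -65 and +45 mm along board y); origin at the centre of its underside
- chip2: tan chip of book-cover board, 24 x 16 x 8 mm, about 10 g, lying flat and loose on the green board (all chips within 51 mm of its middle along board x, and between -65 and +45 mm along board y); origin at the centre of its underside
- chip3: tan chip of book-cover board, 24 x 16 x 8 mm, about 10 g, lying flat and loose on the green board (all chips within 51 mm of its middle along board x, and between -65 and +45 mm along board y); origin at the centre of its underside
- dish_mat: fixed round cork mat, diameter 110 mm, 4 mm thick, to the robot's left; origin at the centre of its underside; the dish starts on it
- dish: loose white dish, 0.22 to 0.35 kg, 146 mm across, rim 25 mm high, flat foot 80 mm across; origin at the centre of its underside, x towards its red tab, which at first points roughly to the robot's left (+y). Inside, a shallow cone rises at 0.25 rad from its middle, ringed in black at 25 mm radius. Thin posts from the rim at +y and -y carry a dark wooden handle bar over its middle
- dish_mid (a point): lowest point of the dish's hollow, on its axis, 7 mm above its underside
- dish_grip (a point): centre of the handle's wooden bar, on the dish's axis, 105 mm above its underside; the bar is 14 mm thick (dish x), 76 mm long (dish y) and 24 mm high, to be pinched across its 14 mm
- dish_tab (a point): point on top of the red tab (26 x 34 x 4 mm), 90 mm from the dish's axis along the dish's +x, 24 mm above its underside
- ball_center (a point): centre of the loose amber polishing ball, diameter 30 mm, 36 g, which lies at the lowest point of the dish (its centre 15.5 mm above that point); it rolls if the dish is tilted or jerked
- cup: bystander: blue cup, diameter 72 mm, 85 mm high; origin at the centre of its underside
- glue: bystander: white glue jar, diameter 54 mm, 75 mm high; origin at the centre of its underside
- tape: bystander: yellow roll of tape lying flat, diameter 76 mm, 22 mm high; origin at the centre of its underside
- folder: bystander: white bone folder lying flat, 150 x 22 x 6 mm; origin at the centre of its underside
- stamp: bystander: round wooden hand stamp standing up, diameter 36 mm, 57 mm high; origin at the centre of its underside
- ball: the same amber ball as a body; its orientation means nothing, use ball_center

How it is judged:
By the outcome, as a careful person would: the job done as asked, in the order asked, and still so for the second after the job is handed in, while the arm keeps its last pose, push and grip.
It also fails if it takes over 72 s, if anything falls off the work surface, if the arm or the gripper's body presses on something with over 40 N, if the wrist force passes 120 N, or if a joint passes its speed limit or range.

## Working session

There is one attempt and no reset: what is moved stays moved. The work goes in short steps, Python scripts to look and compute and a tool call to move; the robot and the scene stay as the last step left them, time stands still between calls to the robot, and variables do not carry over. Pictures are saved under pics/ and viewed, and the job is handed in when it is done.

Besides the shell and the picture viewer there is one more tool, called after "Emit:" as name(argument=value, ...) on one line, values as JSON. arm_command: Moves the arm, as the interface text tells. Its arguments: {"type":"object","properties":{"jaw":{"type":"array","items":{"type":"number"}},"delta_pos":{"type":"array","items":{"type":"array","items":{"type":"number"}}},"angular":{"type":"array","items":{"type":"array","items":{"type":"number"}}},"newtons":{"type":"number"}},"required":["jaw","delta_pos","angular"]}

```bash
mkdir -p pics; python3 - <<'E'
from rig import *
import cv2, numpy as np
print(state())
for n in ["scene","top","wrist"]:
    f=grab_frame(n); cv2.imwrite(f"pics/a_{n}.png",f[:,:,::-1])
    print(n,camera_params(n))
E
```

```text
{'clock': 0.0, 'joints': array([ 1.12189432e+00,  2.21220424e-01,  1.52758052e+00, -2.83650049e-05,
        1.39464022e+00, -1.26068134e-01]), 'qvel': array([ 0.00059461, -0.00161345,  0.0004489 , -0.00077283,  0.00052096,
       -0.00120762]), 'joint_torque': array([-7.82634834e-04, -4.94593120e+01, -3.87387156e+01,  7.00304867e-02,
        5.65832527e-02, -1.56552628e-04]), 'eef_pos': array([0.1981633 , 0.59248731, 0.40365663]), 'orientation': array([ 0.11301268,  0.69809061, -0.11427173,  0.69773893]), 'force': array([-4.44046935e-01,  2.90832622e-04, -1.98207745e-01]), 'moment': array([-0.01158966,  0.03145141,  0.01965763]), 'opening': 0.9988329969200355}
scene {'mtx': array([[428.2095351 ,   0.        , 288.37396911],
       [  0.        , 428.2095351 , 212.43603355],
       [  0.        ,   0.        ,   1.        ]]), 'R': array([[-0.79921129,  0.60102102,  0.00591946],
       [ 0.51167032,  0.68549809, -0.51796317],
       [-0.31536453, -0.4109332 , -0.85538244]]), 't': array([ 0.43604276, -0.25669173,  1.19631995])}
top {'mtx': array([[420.63956479,   0.        , 283.6224977 ],
       [  0.        , 420.63956479, 211.13779766],
       [  0.        ,   0.        ,   1.        ]]), 'R': array([[ 0.08168236, -0.99664604, -0.00496665],
       [-0.9744066 , -0.07881056, -0.21052475],
       [ 0.20942724,  0.02203569, -0.97757591]]), 't': array([-0.01636273,  0.59595441,  1.13929136])}
wrist {'mtx': array([[343.3122295 ,   0.        , 280.64179092],
       [  0.        , 343.3122295 , 216.57274764],
       [  0.        ,   0.        ,   1.        ]]), 'T_tool_cam': array([[-5.25500393e-04, -2.75995074e-01,  9.61158906e-01,
         2.03138530e-02],
       [ 9.99999295e-01,  8.78059427e-04,  7.98869047e-04,
         5.74234012e-04],
       [-1.06443856e-03,  9.61158649e-01,  2.75994418e-01,
        -7.69922841e-02],
       [ 0.00000000e+00,  0.00000000e+00,  0.00000000e+00,
         1.00000000e+00]])}
```

View pics/a_top.png

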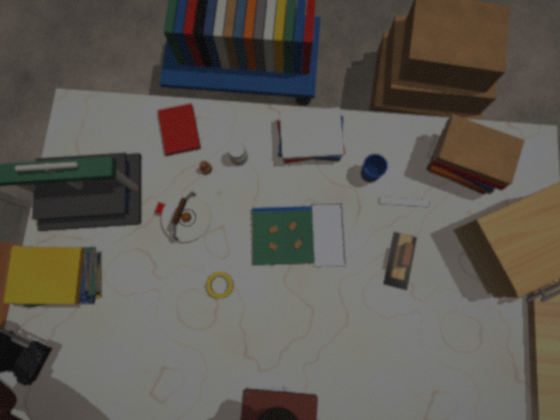

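View pics/a_scene.png

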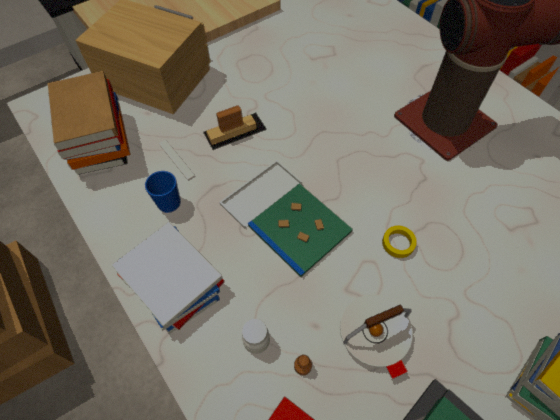

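View pics/a_wrist.png

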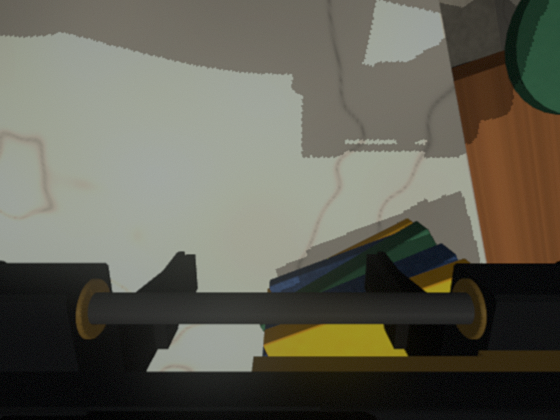

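The top view shows the board near (282,235), the tray to its right, scraper on mat at (402,260), and dish at (186,216). The scene view shows the same layout from the other side. I'll enlarge crops next.

```bash
cat > h.py <<'E'
import numpy as np, cv2
from rig import *
from scipy.spatial.transform import Rotation as Ro
def ray(name,uv):
    c=camera_params(name); d=np.linalg.inv(c["mtx"])@np.array([uv[0],uv[1],1.]); 
    R=c["R"];return -R.T@c["t"],R.T@d
def onz(name,uv,z):
    o,d=ray(name,uv); return o+d*(z-o[2])/d[2]
def proj(name,X):
    c=camera_params(name);p=c["mtx"]@(c["R"]@np.asarray(X)+c["t"]);return p[:2]/p[2]
def tri(a,b):
    (o1,d1),(o2,d2)=a,b
    A=np.stack([d1,-d2],1);s=np.linalg.lstsq(A,o2-o1,rcond=None)[0]
    p,q=o1+d1*s[0],o2+d2*s[1];return (p+q)/2,np.linalg.norm(p-q)
E
python3 - <<'E'
import cv2
t=cv2.imread('pics/a_top.png');s=cv2.imread('pics/a_scene.png')
cv2.imwrite('pics/b1.png',cv2.resize(t[170:305,140:335],None,fx=4,fy=4,interpolation=cv2.INTER_CUBIC))
cv2.imwrite('pics/b2.png',cv2.resize(t[190:300,300:440],None,fx=5,fy=5,interpolation=cv2.INTER_CUBIC))
cv2.imwrite('pics/b3.png',cv2.resize(s[90:280,190:360],None,fx=3,fy=3,interpolation=cv2.INTER_CUBIC))
cv2.imwrite('pics/b4.png',cv2.resize(s[280:400,320:440],None,fx=5,fy=5,interpolation=cv2.INTER_CUBIC))
E
```

```text
(no output)
```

View pics/b1.png

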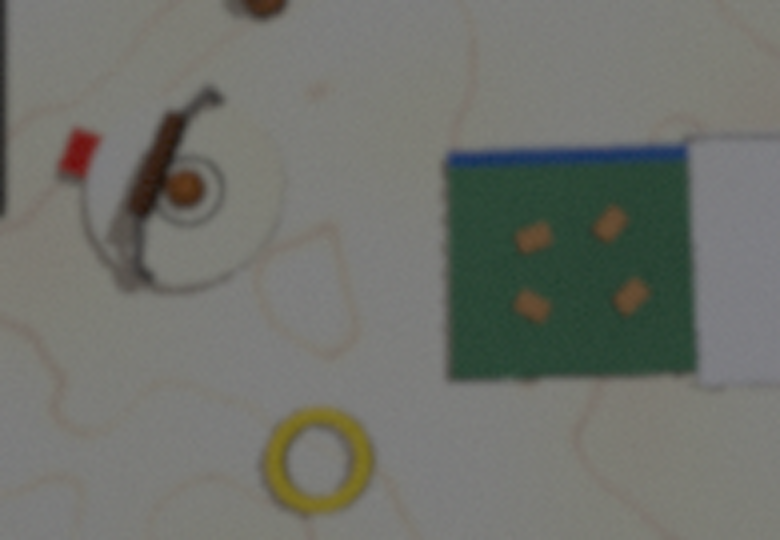

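View pics/b2.png

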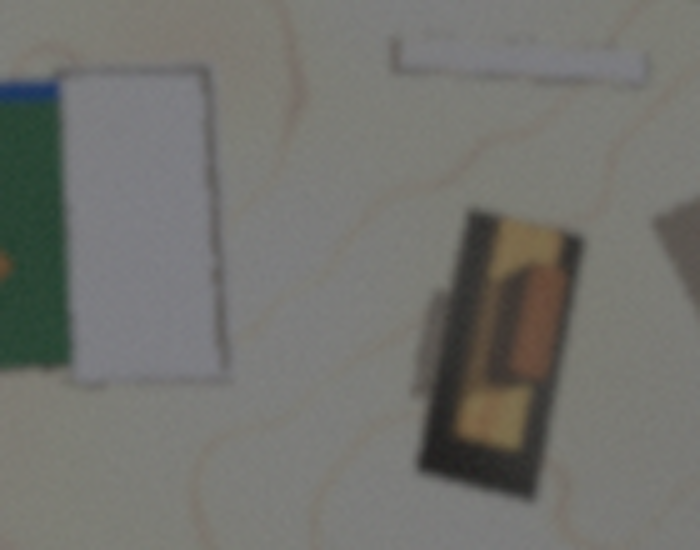

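View pics/b3.png

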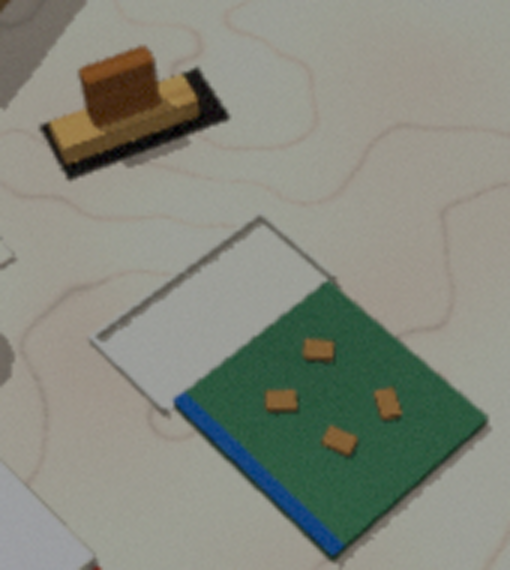

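View pics/b4.png

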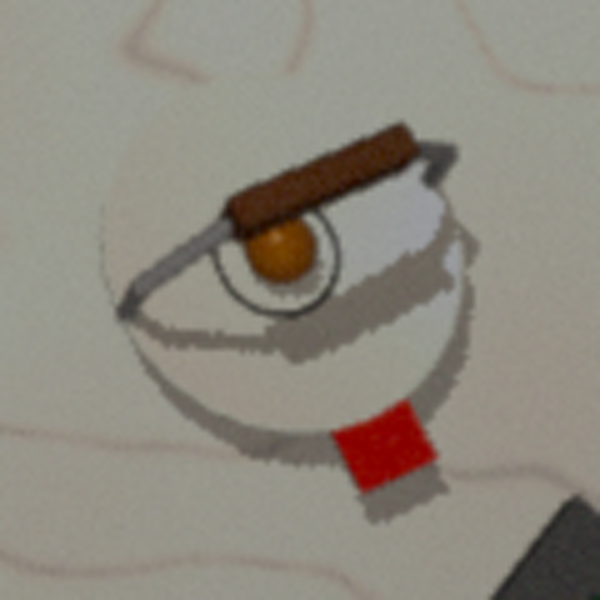

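b1: board with blue stripe, four chips, ball at b1 (185,187) within ring, red tab at (80,155). b2: scraper on mat, grip top (545,325). Scene crops agree. Measuring now.

```bash
cat > meas.py <<'E'
from h import *
def hsv(n,tag='a'): return cv2.cvtColor(cv2.imread(f'pics/{tag}_{n}.png'),cv2.COLOR_BGR2HSV)
def comps(m,amin):
    n,l,s,c=cv2.connectedComponentsWithStats(m.astype(np.uint8)); return [(l==i,s[i],c[i]) for i in range(1,n) if s[i,4]>=amin]
E
python3 - <<'E'
from meas import *
for n in ['top','scene']:
    H=hsv(n); h,s,v=[H[...,i].astype(int) for i in range(3)]
    print('==',n)
    g=(h>60)&(h<95)&(s>90); b=(h>100)&(h<125)&(s>140)
    x0,x1,y0,y1=(240,350,195,275) if n=='top' else (220,360,155,280)
    roi=np.zeros(h.shape,bool);roi[y0:y1,x0:x1]=1
    m=((g|b)&roi).astype(np.uint8); m=cv2.morphologyEx(m,cv2.MORPH_CLOSE,np.ones((7,7)))
    cn=max(cv2.findContours(m,0,cv2.CHAIN_APPROX_NONE)[0],key=cv2.contourArea)
    # contour to plane, minAreaRect
    P=np.array([onz(n,p[0],.014)[:2] for p in cn]); r=cv2.minAreaRect((P*1000).astype(np.float32)); print('board',r)
    C=(P.min(0)+P.max(0))/2
    bl=np.argwhere(b&roi)[:,::-1]; B=np.array([onz(n,p,.014)[:2] for p in bl]); print('stripe mean',B.mean(0))
    ch=comps((h<20)&(s>70)&(v>60)&cv2.dilate(m,np.ones((3,3))).astype(bool),8)
    for _,st,c in ch: print(' chip',st[4],c,onz(n,c,.022))
    rd=comps(((h<6)|(h>174))&(s>170)&(v>60),20)
    for _,st,c in rd: print(' red',st,c,onz(n,c,.026))
    # ball
    am=comps((h>4)&(h<22)&(s>120)&(v>60),15)
    for _,st,c in am: print(' orange',st,c)
    bk=comps((v<60)&(s<90),80)
    for mm,st,c in bk: print(' dark',st,c)
E
```

```text
== top
board ((535.2606201171875, 31.324264526367188), (162.22384643554688, 170.2670135498047), 6.514926910400391)
stripe mean [0.61171111 0.04056805]
 red [184   0  14  35 303] [190.12541254  16.5049505 ] [1.22960365 0.39200298 0.026     ]
 red [304   0  11  43 301] [309.23920266  21.19601329] [1.24268707 0.0013329  0.026     ]
 red [ 159  105   40   49 1457] [178.34591627 129.10981469] [0.83503184 0.37761024 0.026     ]
 red [156 204   7   9  40] [159.225 208.075] [0.5828921  0.40058622 0.026     ]
 orange [225   0  11  37 247] [229.71659919  17.85020243]
 orange [243   0  14  39 382] [249.57068063  19.04450262]
 orange [ 409    0   99   72 5789] [459.50181378  33.28778718]
 orange [390  16  71  79 690] [409.51449275  66.17536232]
 orange [383  33   6  19  37] [384.51351351  41.78378378]
 orange [380  55   5  14  35] [382.22857143  62.57142857]
 orange [378  70   6  13  32] [380.625   76.6875]
 orange [375  84   8  22  96] [378.95833333  94.35416667]
 orange [472  84  23  15 140] [486.3         93.00714286]
 orange [417 110   9   3  17] [421.47058824 110.82352941]
 orange [434 111 
[... 4415 characters left out ...]
[383.84684685 314.71621622]
 orange [369 324  14  13 130] [376.07692308 329.80769231]
 orange [548 351  12  14  42] [554.38095238 358.07142857]
 orange [295 355  17  20 260] [302.68846154 364.78461538]
 orange [535 366  16  15  50] [542.86 372.6 ]
 orange [517 402  16  12  27] [524.22222222 406.88888889]
 dark [ 39   0  42  18 275] [58.07636364  5.98545455]
 dark [439   0  25  51 371] [449.2884097   26.15902965]
 dark [489   0  41   6 167] [509.80239521   1.91017964]
 dark [441  50  24  25  92] [451.45652174  62.2173913 ]
 dark [211 113  55  36 214] [243.23831776 132.89719626]
 dark [ 404  380   78   40 1018] [437.07465619 402.48821218]
 dark [  0 398  51  22 339] [ 22.77876106 411.84070796]
```

```bash
python3 - <<'E'
from meas import *
def T(p,x0,y0,k): return (x0+(p[0]+.5)/k-.5, y0+(p[1]+.5)/k-.5)
b2=lambda p:T(p,300,190,5); b1=lambda p:T(p,140,170,4); b3=lambda p:T(p,190,90,3); b4=lambda p:T(p,320,280,5)
def quad(name,f,pts,z):
    P=np.array([onz(name,f(p),z)[:2] for p in pts]); 
    l=(P[1]+P[0])/2-(P[2]+P[3])/2
    print(name,'c',P.mean(0).round(4),'yawY',np.degrees(np.arctan2(-l[0],l[1])).round(1),'edges',[round(float(np.linalg.norm(P[i]-P[i-1])),4) for i in range(4)])
quad('top',b2,[(537,263),(570,268),(545,382),(510,380)],.083)
quad('top',b2,[(500,215),(563,222),(525,450),(458,440)],.025)
quad('top',b2,[(470,210),(582,235),(532,500),(420,470)],.003)
quad('scene',b3,[(80,75),(148,48),(155,63),(85,90)],.083)
quad('scene',b3,[(43,128),(193,70),(228,117),(70,178)],.003)
for n,f,pts in [('top',b1,[(533,237),(611,223),(532,306),(631,296)]),('scene',b3,[(282,401),(319,350),(340,440),(388,404)])]:
    for p in pts:
        X=onz(n,f(p),.022 if n=='top' else .019)[:2]
        a=0.113; d=X-np.array([.537,.032]); print(n,'chip',X.round(4),'board',np.array([d[0]*np.cos(a)+d[1]*np.sin(a),-d[0]*np.sin(a)+d[1]*np.cos(a)]).round(4))
print('ball',tri(ray('top',(185.6,216.6)),ray('scene',(376.1,329.8))))
print('ballS',onz('top',(185.6,216.6),.0265),onz('scene',(376.1,329.8),.0265))
print('bar',tri(ray('top',b1((160,162))),ray('scene',(383.8,314.7))))
print('tab',onz('top',(159.2,208.1),.028),onz('scene',(396.5,369.05),.028))
print('ring top',onz('top',b1((187,188)),.0174),'scene',onz('scene',b4((276,252)),.0174))
for a,b in [((172,112),(405,130)),((145,213),(235,208))]: print('end',tri(ray('top',b1(a)),ray('scene',b4(b))))
for nm,p,z in [('tape',b1((318,461)),.022),('stamp',(205.5,167),.05),('glue',(237,153),.075),('cup',(374.5,162),.085),('folder',b2((520,62)),.006)]: print(nm,onz('top',p,z))
E
```

```text
top c [ 0.498 -0.318] yawY -101.3 edges [0.067, 0.0182, 0.0651, 0.0191]
top c [ 0.5001 -0.3178] yawY -98.6 edges [0.1336, 0.0367, 0.1347, 0.0382]
top c [ 0.4898 -0.3178] yawY -99.3 edges [0.1569, 0.0672, 0.1593, 0.066]
scene c [ 0.5033 -0.3106] yawY 163.2 edges [0.018, 0.0642, 0.019, 0.0652]
scene c [ 0.4915 -0.3165] yawY 171.9 edges [0.0652, 0.1513, 0.0676, 0.1553]
top chip [0.5486 0.0601] board [0.0147 0.0266]
top chip [0.5636 0.0039] board [ 0.0233 -0.031 ]
top chip [0.4979 0.0564] board [-0.0361  0.0286]
top chip [ 0.511  -0.0148] board [-0.0311 -0.0436]
scene chip [0.5635 0.0053] board [ 0.0233 -0.0295]
scene chip [ 0.5119 -0.0146] board [-0.0302 -0.0435]
scene chip [0.5484 0.0594] board [0.0145 0.026 ]
scene chip [0.499  0.0568] board [-0.0349  0.029 ]
ball (array([0.56378676, 0.31920238, 0.02585579]), np.float64(0.00040292573073361505))
ballS [0.56356031 0.31920643 0.0265    ] [0.56412692 0.31910424 0.0265    ]
bar (array([0.563898 , 0.3155153, 0.1147659]), np.float64(0.0010381535595780525))
tab [0.58241633 0.39999781 0.028     ] [0.58513989 0.39853013 0.028     ]
ring top [0.56532279 0.31925624 0.0174    ] scene [0.56343678 0.3169     0.0174    ]
end (array([0.57166446, 0.31105346, 0.19128498]), np.float64(0.04563376345035273))
end (array([0.55603761, 0.31774921, 0.04639969]), np.float64(0.054725619223634385))
tape [0.37476651 0.1989056  0.022     ]
stamp [0.7128001 0.2738912 0.05     ]
glue [0.75490507 0.18165266 0.075     ]
cup [ 0.75582982 -0.21712695  0.085     ]
folder [ 0.66474069 -0.32413555  0.006     ]
```

Board centre ≈ (0.537, 0.032), yaw 6.5°. Scraper ≈ (0.499, -0.317), long axis at about -8.7°. Dish ≈ (0.564, 0.318), tab at about 76.5°. Measured sizes match those given: board 169×180, foot 37×134, tab 83 mm from the centre by this estimate. Now a planning helper.

```bash
cat > plan.py <<'E'
import sys; from h import *
# usage: plan.py x y z psi(deg, jaw axis dir; tool straight down)  -> deltas in tool axes (mm, deg)
def tgtR(psi):
    p=np.radians(psi); y=np.array([np.cos(p),np.sin(p),0]); x=np.array([0,0,-1.]); return np.stack([x,y,np.cross(x,y)],1)
def show(tp=None,psi=None):
    s=state(); R=Ro.from_quat(s['orientation']).as_matrix(); p=s['eef_pos']
    print('t',round(s['clock'],2),'tcp',p.round(4),'grasp',(p+R[:,0]*.164).round(4),'psi',np.degrees(np.arctan2(R[1,1],R[0,1])).round(2),'xaxis',R[:,0].round(4),'open',round(s['opening'],3),'F',s['force'].round(1),'q',s['joints'].round(2))
    if tp is not None:
        Rt=tgtR(psi); print('turn(deg,tool)',np.degrees(Ro.from_matrix(R.T@Rt).as_rotvec()).round(2)); d=np.asarray(tp)-p
        print('shift now axes mm',(R.T@d*1000).round(1),' after-turn axes mm',(Rt.T@d*1000).round(1))
if __name__=='__main__':
    a=list(map(float,sys.argv[1:])); show(a[:3],a[3]) if a else show()
E
python3 plan.py 0.499 -0.317 0.40 81.3; python3 plan.py 0.499 -0.317 0.40 -98.7
```

```text
t 0.15 tcp [0.1982 0.5925 0.4039] grasp [0.1981 0.5923 0.2399] psi 71.5 xaxis [-6.0e-04 -1.3e-03 -1.0e+00] open 0.999 F [ 0.4 -0.1  0.3] q [ 1.12  0.22  1.53 -0.    1.39 -0.13]
turn(deg,tool) [-9.8  -0.02  0.08]
shift now axes mm [   4.9 -767.1  573.8]  after-turn axes mm [   3.9 -853.6  434.9]
t 0.15 tcp [0.1982 0.5925 0.4039] grasp [0.1981 0.5923 0.2399] psi 71.5 xaxis [-6.0e-04 -1.3e-03 -1.0e+00] open 0.999 F [ 0.4 -0.1  0.3] q [ 1.12  0.22  1.53 -0.    1.39 -0.13]
turn(deg,tool) [1.702e+02 1.200e-01 3.000e-02]
shift now axes mm [   4.9 -767.1  573.8]  after-turn axes mm [   3.9  853.6 -434.9]
```

Emit:
arm_command(jaw=[0.087,0.087,0.087,0.087,0.087], delta_pos=[[0,0,0],[0,0,0],[0,-20,10],[0,-38,20],[0,-38,20]], angular=[[-4.9,0,0],[-4.9,0,0],[0,0,0],[0,0,0],[0,0,0]])

```text
clock: 0.65
eef_pos: [0.2463, 0.4491, 0.4039]
orientation: [0.053, 0.705, -0.054, 0.705]
force: [1.5, -0.8, 1.4]
opening: 0.993
```

Shifts are in metres; the entries were clipped to the 50 mm row cap in the right direction. I'll use metres from now on.

```bash
python3 plan.py 0.499 -0.317 0.40 81.3
```

```text
t 0.65 tcp [0.2463 0.4491 0.4039] grasp [0.2462 0.4489 0.2399] psi 81.38 xaxis [-5.0e-04 -1.1e-03 -1.0e+00] open 0.993 F [ 1.5 -0.8  1.4] q [ 0.92 -0.05  1.82 -0.    1.38 -0.5 ]
turn(deg,tool) [ 0.08 -0.02  0.07]
shift now axes mm [   4.6 -719.6  364.7]  after-turn axes mm [   3.9 -719.1  365.7]
```

Emit:
arm_command(jaw=[0.087,0.087,0.087,0.087,0.087], delta_pos=[[0,-0.04,0.02],[0,-0.04,0.02],[0,-0.04,0.02],[0,-0.04,0.02],[0,-0.04,0.02]], angular=[[0,0,0],[0,0,0],[0,0,0],[0,0,0],[0,0,0]])

```text
clock: 1.15
eef_pos: [0.3148, 0.2361, 0.4046]
orientation: [0.053, 0.705, -0.053, 0.705]
force: [0.5, 0.1, -0.4]
opening: 0.998
```

Emit:
arm_command(jaw=[0.087,0.087,0.087,0.087,0.087], delta_pos=[[0,-0.04,0.02],[0,-0.04,0.02],[0,-0.04,0.02],[0,-0.04,0.02],[0,-0.04,0.02]], angular=[[0,0,0],[0,0,0],[0,0,0],[0,0,0],[0,0,0]])

```text
clock: 1.65
eef_pos: [0.3834, 0.0232, 0.4048]
orientation: [0.054, 0.705, -0.054, 0.705]
force: [1.1, 0.6, 0.1]
opening: 1.003
```

Emit:
arm_command(jaw=[0.087,0.087,0.087,0.087,0.087], delta_pos=[[0,-0.04,0.02],[0,-0.04,0.02],[0,-0.04,0.02],[0,-0.04,0.02],[0,-0.04,0.02]], angular=[[0,0,0],[0,0,0],[0,0,0],[0,0,0],[0,0,0]])

```text
clock: 2.15
eef_pos: [0.4522, -0.1898, 0.4046]
orientation: [0.054, 0.705, -0.054, 0.705]
force: [0.6, 0.9, 0.9]
opening: 1.003
```

```bash
python3 plan.py 0.499 -0.317 0.40 81.3
```

```text
t 2.15 tcp [ 0.4522 -0.1898  0.4046] grasp [ 0.4522 -0.1898  0.2406] psi 81.27 xaxis [ 1.e-04  2.e-04 -1.e+00] open 1.003 F [0.6 0.9 0.9] q [-0.56 -0.11  1.87  0.    1.38 -1.98]
turn(deg,tool) [-0.03  0.   -0.01]
shift now axes mm [   4.5 -118.6   65.6]  after-turn axes mm [   4.6 -118.7   65.5]
```

Emit:
arm_command(jaw=[0.087,0.087,0.087,0.087,0.087], delta_pos=[[0.01,-0.036,0.02],[0.02,-0.03,0.018],[0.02,-0.02,0.01],[0,0,0],[0,0,0]], angular=[[0,0,0],[0,0,0],[0,0,0],[0,0,0],[0,0,0]])

```text
clock: 2.65
eef_pos: [0.4862, -0.2801, 0.3538]
orientation: [0.055, 0.706, -0.053, 0.704]
force: [-0.1, -0.2, 0.1]
opening: 1.002
```

```bash
python3 plan.py 0.499 -0.317 0.30 81.3; python3 - <<'E'
from h import *
import pickle
s=state(); f=grab_frame('wrist'); cv2.imwrite('pics/c_wrist.png',f[:,:,::-1]); pickle.dump((s['eef_pos'],s['orientation']),open('c.pkl','wb'))
E
```

```text
t 2.65 tcp [ 0.4862 -0.2801  0.3538] grasp [ 0.4859 -0.2798  0.1898] psi 81.25 xaxis [-0.002   0.0018 -1.    ] open 1.002 F [-0.1 -0.2  0.1] q [-0.66  0.11  1.75  0.    1.29 -2.08]
turn(deg,tool) [-0.05 -0.13 -0.09]
shift now axes mm [ 53.7 -34.6  18.4]  after-turn axes mm [ 53.8 -34.5  18.2]
```

View pics/c_wrist.png

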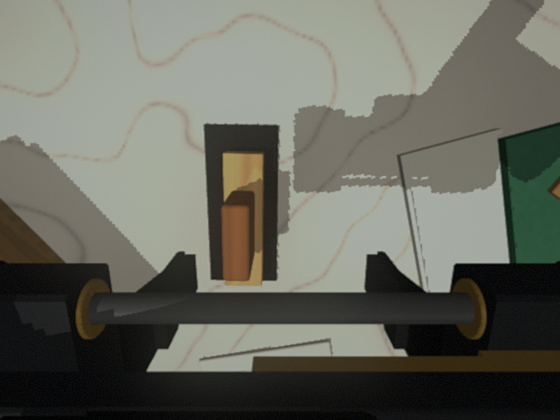

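Wrist picture: mat corners (205,125),(279,126),(277,280),(212,280); foot top (223,152)-(263,152)-(262,285)-(226,285); the grip's top face is around (221..250, 205..279).

```bash
cat >> h.py <<'E'
def wonz(pose,uv,z):
    c=camera_params('wrist'); T=c['T_tool_cam']; R=Ro.from_quat(pose[1]).as_matrix()
    d=np.linalg.inv(c['mtx'])@np.array([uv[0],uv[1],1.]); d=R@(T[:3,:3]@d); o=np.asarray(pose[0])+R@T[:3,3]
    return o+d*(z-o[2])/d[2]
E
python3 - <<'E'
from h import *
import pickle; p=pickle.load(open('c.pkl','rb'))
i=cv2.imread('pics/c_wrist.png'); cv2.imwrite('pics/c2.png',cv2.resize(i[110:300,190:300],None,fx=3,fy=3,interpolation=cv2.INTER_CUBIC))
def q(pts,z):
    P=np.array([wonz(p,u,z)[:2] for u in pts]); l=(P[1]+P[0]-P[2]-P[3])/2
    print('c',P.mean(0).round(4),'long ang',np.degrees(np.arctan2(l[1],l[0])).round(1),[round(float(np.linalg.norm(P[i]-P[i-1])),4) for i in range(4)])
q([(205,125),(279,126),(277,280),(212,280)],.003)
q([(223,152),(263,152),(262,285),(226,285)],.025)
q([(221,205),(250,205),(249,279),(223,279)],.083)
E
```

```text
c [ 0.4888 -0.3164] long ang 170.5 [0.1582, 0.0688, 0.1574, 0.0687]
c [ 0.4974 -0.3155] long ang 170.0 [0.13, 0.0355, 0.1301, 0.0357]
c [ 0.4969 -0.3155] long ang 169.6 [0.061, 0.0218, 0.061, 0.0208]
```

View pics/c2.png

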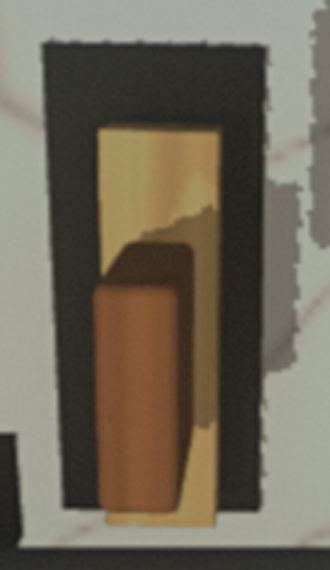

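```bash
python3 plan.py 0.497 -0.3157 0.227 80.1
```

```text
t 2.7 tcp [ 0.4865 -0.2797  0.3548] grasp [ 0.4864 -0.2796  0.1908] psi 81.31 xaxis [-5.e-04  8.e-04 -1.e+00] open 0.997 F [-0.2  0.2  1.1] q [-0.66  0.11  1.75  0.    1.29 -2.08]
turn(deg,tool) [ 1.21 -0.03 -0.04]
shift now axes mm [127.7 -34.1  15.9]  after-turn axes mm [127.8 -33.7  16.6]
```

Emit:
arm_command(jaw=[0.087,0.087,0.087,0.087,0.087], delta_pos=[[0,0,0],[0,-0.017,0.008],[0,-0.0167,0.0086],[0.03,0,0],[0.03,0,0]], angular=[[1.2,0,0],[0,0,0],[0,0,0],[0,0,0],[0,0,0]])

```text
clock: 3.2
eef_pos: [0.498, -0.3163, 0.2969]
orientation: [0.06, 0.703, -0.062, 0.706]
force: [0.2, -0.1, 0.0]
opening: 1.002
```

Emit:
arm_command(jaw=[0.087,0.087,0.087,0.087], delta_pos=[[0.03,0,0],[0.02,0,0],[0,0,0],[0,0,0]], angular=[[0,0,0],[0,0,0],[0,0,0],[0,0,0]])

```text
clock: 3.6
eef_pos: [0.4976, -0.3158, 0.246]
orientation: [0.061, 0.704, -0.061, 0.705]
force: [-0.0, -0.3, 0.2]
opening: 0.999
```

```bash
python3 plan.py 0.497 -0.3157 0.227 80.1
```

```text
t 3.6 tcp [ 0.4976 -0.3158  0.246 ] grasp [ 0.4977 -0.3159  0.082 ] psi 80.13 xaxis [ 9.e-04 -7.e-04 -1.e+00] open 0.999 F [-0.  -0.3  0.2] q [-0.7   0.3   1.75  0.    1.09 -2.1 ]
turn(deg,tool) [0.03 0.06 0.03]
shift now axes mm [19.  -0.  -0.6]  after-turn axes mm [19.  -0.  -0.6]
```

Emit:
arm_command(jaw=[0.087,0.087,0.087,0.05,0.02], delta_pos=[[0.01,0,0],[0.009,0,0],[0,0,0],[0,0,0],[0,0,0]], angular=[[0,0,0],[0,0,0],[0,0,0],[0,0,0],[0,0,0]], newtons=40)

```text
clock: 4.1
eef_pos: [0.4972, -0.3163, 0.226]
orientation: [0.061, 0.704, -0.061, 0.705]
force: [0.5, -0.5, -0.2]
opening: 0.895
```

Emit:
arm_command(jaw=[0.01,0.01,0.01,0.01,0.01], delta_pos=[[0,0,0],[0,0,0],[0,0,0],[0,0,0],[0,0,0]], angular=[[0,0,0],[0,0,0],[0,0,0],[0,0,0],[0,0,0]])

```text
clock: 4.6
eef_pos: [0.4971, -0.3162, 0.2258]
orientation: [0.061, 0.704, -0.061, 0.704]
force: [-0.0, 0.6, -0.2]
opening: 0.447
```

```bash
python3 plan.py 0.497 -0.3157 0.227 80.1
```

```text
t 4.6 tcp [ 0.4971 -0.3162  0.2258] grasp [ 0.4971 -0.3162  0.0618] psi 80.1 xaxis [ 0.e+00 -1.e-04 -1.e+00] open 0.447 F [-0.   0.6 -0.2] q [-0.7   0.33  1.76 -0.    1.06 -2.1 ]
turn(deg,tool) [0. 0. 0.]
shift now axes mm [-1.2  0.5 -0.2]  after-turn axes mm [-1.2  0.5 -0.2]
```

Fingers close slowly (~0.4/0.5 s); wait for contact at about 0.25.

Emit:
arm_command(jaw=[0.01,0.01,0.01,0.01,0.01], delta_pos=[[0,0,0],[0,0,0],[0,0,0],[0,0,0],[0,0,0]], angular=[[0,0,0],[0,0,0],[0,0,0],[0,0,0],[0,0,0]])

```text
clock: 5.1
eef_pos: [0.497, -0.3161, 0.2256]
orientation: [0.061, 0.705, -0.061, 0.704]
force: [0.1, -0.4, -1.6]
opening: 0.251
```

```bash
python3 plan.py
```

```text
t 5.1 tcp [ 0.497  -0.3161  0.2256] grasp [ 0.497  -0.3161  0.0616] psi 80.1 xaxis [-2.e-04  2.e-04 -1.e+00] open 0.251 F [ 0.1 -0.4 -1.6] q [-0.7   0.33  1.76 -0.    1.06 -2.1 ]
```

Emit:
arm_command(jaw=[0.01,0.01,0.01,0.01,0.01], delta_pos=[[-0.01,0,0],[-0.02,0,0],[-0.03,0,0],[-0.02,0,0],[0,0,0]], angular=[[0,0,0],[0,0,0],[-5,0,0],[-6,0,0],[-5.4,0,0]])

```text
clock: 5.6
eef_pos: [0.4983, -0.317, 0.3105]
orientation: [-0.043, 0.704, 0.04, 0.708]
force: [0.7, -0.4, -2.8]
opening: 0.251
```

```bash
python3 plan.py 0.5243 0.0990 0.31 96.5
```

```text
t 5.6 tcp [ 0.4983 -0.317   0.3105] grasp [ 0.4992 -0.3178  0.1466] psi 96.75 xaxis [ 0.0055 -0.0045 -1.    ] open 0.251 F [ 0.7 -0.4 -2.8] q [-0.7   0.22  1.71  0.    1.2  -2.39]
turn(deg,tool) [0.25 0.28 0.29]
shift now axes mm [ -1.2 410.1  74.7]  after-turn axes mm [  0.5 410.4  73. ]
```

Emit:
arm_command(jaw=[0.01,0.01,0.01,0.01,0.01], delta_pos=[[0,0.02,0.004],[0,0.04,0.007],[0,0.04,0.007],[0,0.04,0.007],[0,0.04,0.007]], angular=[[0,0,0],[0,0,0],[0,0,0],[0,0,0],[0,0,0]])

```text
clock: 6.1
eef_pos: [0.5079, -0.1313, 0.3055]
orientation: [-0.039, 0.706, 0.04, 0.706]
force: [-0.3, 0.2, -2.8]
opening: 0.249
```

Emit:
arm_command(jaw=[0.01,0.01,0.01,0.01,0.01], delta_pos=[[0,0.04,0.007],[0,0.04,0.007],[0,0.04,0.007],[0,0.04,0.007],[0,0.04,0.007]], angular=[[0,0,0],[0,0,0],[0,0,0],[0,0,0],[0,0,0]])

```text
clock: 6.6
eef_pos: [0.5197, 0.0714, 0.3056]
orientation: [-0.04, 0.706, 0.04, 0.706]
force: [0.7, -0.1, -1.7]
opening: 0.248
```

Emit:
arm_command(jaw=[0.01,0.01,0.01,0.01], delta_pos=[[0,0.02,0.005],[0,0.01,0.001],[0,0,0],[0,0,0]], angular=[[0,0,0],[0,0,0],[0,0,0],[0,0,0]])

```text
clock: 7.0
eef_pos: [0.5229, 0.099, 0.3056]
orientation: [-0.04, 0.706, 0.04, 0.706]
force: [-1.0, 0.3, -2.3]
opening: 0.249
```

```bash
python3 plan.py 0.5243 0.0990 0.238 96.5; python3 - <<'E'
from h import *
for n in ['top','scene']:
    f=grab_frame(n); cv2.imwrite(f'pics/d_{n}.png',f[:,:,::-1])
i=cv2.imread('pics/d_scene.png'); cv2.imwrite('pics/d2.png',cv2.resize(i[120:320,200:460],None,fx=3,fy=3))
E
```

```text
t 7.0 tcp [0.5229 0.099  0.3056] grasp [0.5228 0.0989 0.1416] psi 96.49 xaxis [-6.e-04 -6.e-04 -1.e+00] open 0.249 F [-1.   0.3 -2.3] q [ 0.04  0.09  1.86 -0.    1.19 -1.64]
turn(deg,tool) [-0.01 -0.04  0.03]
shift now axes mm [67.6 -0.2  1.4]  after-turn axes mm [67.6 -0.2  1.4]
```

View pics/d2.png

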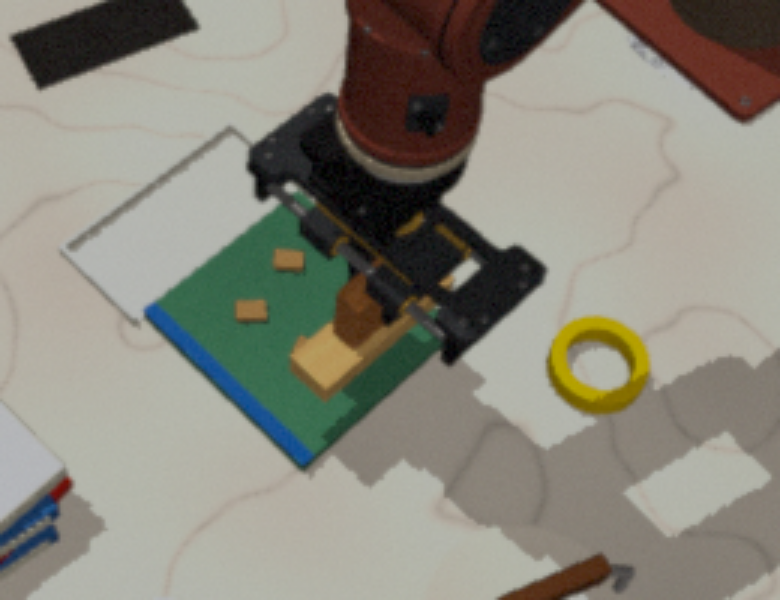

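The scene view shows the scraper held aligned with the board at its +y edge. Chips are clear of the leading face at crop (250,310) and (290,260). Lowering.

Emit:
arm_command(jaw=[0.01,0.01,0.01,0.01,0.01], delta_pos=[[0.02,0,0.001],[0.02,0,0],[0.015,0,0],[0.007,0,0],[0,0,0]], angular=[[0,0,0],[0,0,0],[0,0,0],[0,0,0],[0,0,0]])

```text
clock: 7.6
eef_pos: [0.5237, 0.099, 0.2426]
orientation: [-0.04, 0.707, 0.04, 0.705]
force: [0.3, -0.2, -2.5]
opening: 0.252
```

Emit:
arm_command(jaw=[0.01,0.01], delta_pos=[[0,0,0],[0,0,0]], angular=[[0,0,0],[0,0,0]])

```text
clock: 7.8
eef_pos: [0.5248, 0.0995, 0.2448]
orientation: [-0.04, 0.705, 0.04, 0.707]
force: [0.4, 0.3, -2.7]
opening: 0.25
```

```bash
python3 plan.py 0.5243 0.0990 0.238 96.5
```

```text
t 7.8 tcp [0.5248 0.0995 0.2448] grasp [0.5251 0.0996 0.0808] psi 96.5 xaxis [ 0.0018  0.     -1.    ] open 0.25 F [ 0.4  0.3 -2.7] q [ 0.04  0.18  1.89 -0.    1.06 -1.64]
turn(deg,tool) [0.   0.1  0.01]
shift now axes mm [ 6.8 -0.5 -0.5]  after-turn axes mm [ 6.8 -0.5 -0.5]
```

Emit:
arm_command(jaw=[0.01,0.01,0.01,0.01], delta_pos=[[0.003,0,0],[0.0025,0,0],[0,0,0],[0,0,0]], angular=[[0,0,0],[0,0,0],[0,0,0],[0,0,0]])

```text
clock: 8.2
eef_pos: [0.5241, 0.0996, 0.2382]
orientation: [-0.04, 0.706, 0.04, 0.706]
force: [-1.0, -0.3, -2.7]
opening: 0.253
```

```bash
python3 plan.py 0.5243 0.0990 0.238 96.5
```

```text
t 8.2 tcp [0.5241 0.0996 0.2382] grasp [0.5241 0.0996 0.0742] psi 96.51 xaxis [-2.e-04 -0.e+00 -1.e+00] open 0.253 F [-1.  -0.3 -2.7] q [ 0.04  0.19  1.9  -0.    1.05 -1.64]
turn(deg,tool) [ 0.01 -0.01 -0.  ]
shift now axes mm [ 0.2 -0.6  0.1]  after-turn axes mm [ 0.2 -0.6  0.1]
```

Emit:
arm_command(jaw=[0.01,0.01,0.01,0.01,0.01], delta_pos=[[0,-0.004,0],[0,-0.008,0],[0,-0.01,0],[0,-0.01,0],[0,-0.01,0]], angular=[[0,0,0],[0,0,0],[0,0,0],[0,0,0],[0,0,0]])

```text
clock: 8.7
eef_pos: [0.5291, 0.0567, 0.2383]
orientation: [-0.04, 0.706, 0.04, 0.706]
force: [0.9, -0.2, -1.6]
opening: 0.25
```

Emit:
arm_command(jaw=[0.01,0.01,0.01,0.01,0.01], delta_pos=[[0,-0.01,0],[0,-0.01,0],[0,-0.01,0],[0,-0.01,0],[0,-0.01,0]], angular=[[0,0,0],[0,0,0],[0,0,0],[0,0,0],[0,0,0]])

```text
clock: 9.2
eef_pos: [0.5347, 0.0073, 0.2382]
orientation: [-0.04, 0.706, 0.04, 0.706]
force: [0.4, 0.8, -1.8]
opening: 0.248
```

```bash
python3 plan.py; python3 - <<'E'
from h import *
f=grab_frame('scene'); cv2.imwrite('pics/e_scene.png',f[:,:,::-1])
i=cv2.imread('pics/e_scene.png'); cv2.imwrite('pics/e2.png',cv2.resize(i[120:300,200:400],None,fx=3,fy=3))
E
```

```text
t 9.2 tcp [0.5347 0.0073 0.2382] grasp [0.5347 0.0073 0.0742] psi 96.5 xaxis [-1.e-04 -0.e+00 -1.e+00] open 0.248 F [ 0.4  0.8 -1.8] q [-0.13  0.19  1.9  -0.    1.05 -1.82]
```

View pics/e2.png

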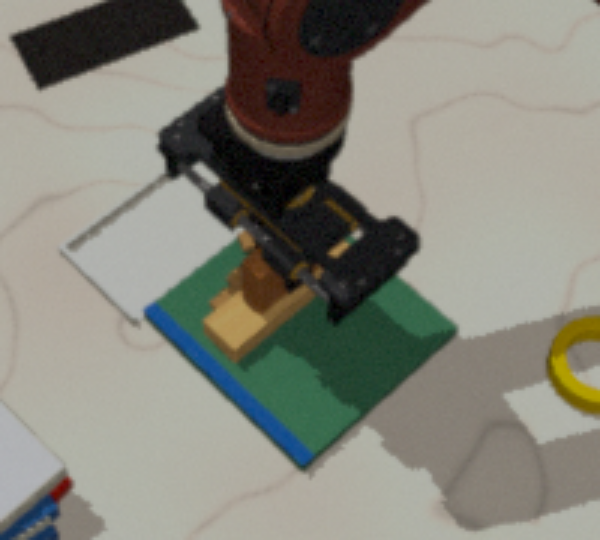

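Mid-sweep: all chips are gathered ahead of the scraper's face, the board behind it is clean. Continuing over the edge.

Emit:
arm_command(jaw=[0.01,0.01,0.01,0.01,0.01], delta_pos=[[0,-0.008,0],[0,-0.008,0],[0,-0.008,0],[0,-0.008,0],[0,-0.008,0]], angular=[[0,0,0],[0,0,0],[0,0,0],[0,0,0],[0,0,0]])

```text
clock: 9.75
eef_pos: [0.5392, -0.0322, 0.2382]
orientation: [-0.04, 0.706, 0.04, 0.706]
force: [-0.0, 0.8, -1.8]
opening: 0.251
```

Emit:
arm_command(jaw=[0.01,0.01,0.01,0.01,0.01], delta_pos=[[0,-0.008,0],[0,-0.008,0],[0,-0.008,0],[0,-0.008,0],[0,-0.006,0]], angular=[[0,0,0],[0,0,0],[0,0,0],[0,0,0],[0,0,0]])

```text
clock: 10.25
eef_pos: [0.5435, -0.0701, 0.2381]
orientation: [-0.04, 0.706, 0.04, 0.706]
force: [-0.4, 0.3, -2.6]
opening: 0.248
```

Emit:
arm_command(jaw=[0.01,0.01,0.01], delta_pos=[[0,-0.004,0],[0,0,0],[0,0,0]], angular=[[0,0,0],[0,0,0],[0,0,0]])

```text
clock: 10.55
eef_pos: [0.5439, -0.0733, 0.2381]
orientation: [-0.04, 0.706, 0.04, 0.706]
force: [-0.2, -0.2, -2.5]
opening: 0.245
```

```bash
python3 plan.py; python3 - <<'E'
from h import *
f=grab_frame('scene'); cv2.imwrite('pics/f_scene.png',f[:,:,::-1])
i=cv2.imread('pics/f_scene.png'); cv2.imwrite('pics/f2.png',cv2.resize(i[120:300,200:400],None,fx=3,fy=3))
E
```

```text
t 10.55 tcp [ 0.5439 -0.0733  0.2381] grasp [ 0.5438 -0.0733  0.0741] psi 96.49 xaxis [-3.e-04  2.e-04 -1.e+00] open 0.245 F [-0.2 -0.2 -2.5] q [-0.28  0.22  1.86  0.    1.06 -1.96]
```

View pics/f2.png

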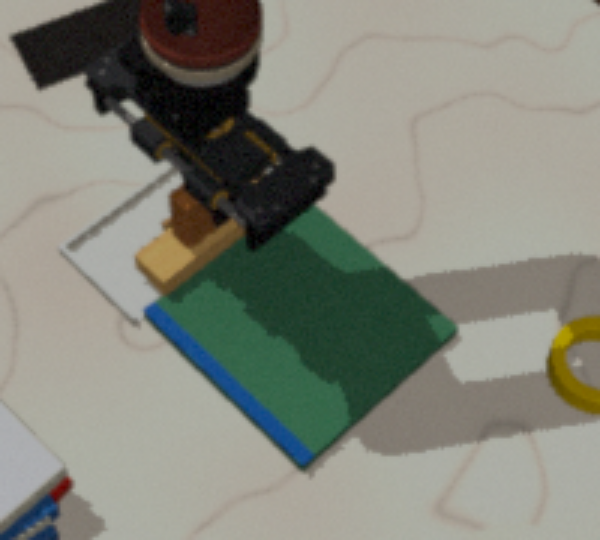

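Scraper has passed the edge. Lift and head back to the mat, looking at the tray on the way.

Emit:
arm_command(jaw=[0.01,0.01,0.01,0.01,0.01], delta_pos=[[-0.01,0,0],[-0.02,0,0],[-0.02,0,0],[-0.01,0,0],[0,0,0]], angular=[[0,0,0],[0,0,0],[5.4,0,0],[6,0,0],[5,0,0]])

```text
clock: 11.1
eef_pos: [0.5449, -0.0733, 0.3015]
orientation: [0.062, 0.703, -0.063, 0.706]
force: [-0.3, 0.1, -1.1]
opening: 0.252
```

```bash
python3 plan.py 0.4945 -0.3165 0.30 80.1
```

```text
t 11.1 tcp [ 0.5449 -0.0733  0.3015] grasp [ 0.5457 -0.0735  0.1375] psi 79.9 xaxis [ 0.0047 -0.0013 -1.    ] open 0.252 F [-0.3  0.1 -1.1] q [-0.28  0.14  1.82 -0.    1.18 -1.67]
turn(deg,tool) [-0.2   0.28  0.03]
shift now axes mm [   1.6 -248.3   -7. ]  after-turn axes mm [   1.5 -248.3   -7.8]
```

Emit:
arm_command(jaw=[0.01,0.01,0.01,0.01,0.01], delta_pos=[[0,-0.03,-0.001],[0,-0.04,-0.001],[0,-0.04,-0.001],[0,-0.04,-0.001],[0,-0.04,-0.001]], angular=[[0,0,0],[0,0,0],[0,0,0],[0,0,0],[0,0,0]])

```text
clock: 11.6
eef_pos: [0.5061, -0.2608, 0.2993]
orientation: [0.061, 0.704, -0.061, 0.705]
force: [1.4, -0.4, -2.1]
opening: 0.248
```

Emit:
arm_command(jaw=[0.01,0.01,0.01,0.01,0.01], delta_pos=[[0,-0.04,-0.002],[0,-0.018,-0.001],[0,0,0],[0,0,0],[0,0,0]], angular=[[0,0,0],[0,0,0],[0,0,0],[0,0,0],[0,0,0]])

```text
clock: 12.1
eef_pos: [0.4938, -0.3149, 0.2982]
orientation: [0.061, 0.705, -0.06, 0.704]
force: [-0.2, 0.4, -2.8]
opening: 0.251
```

```bash
python3 plan.py 0.4945 -0.3165 0.227 80.1; python3 - <<'E'
from h import *
for n in ['scene','top']:
    f=grab_frame(n); cv2.imwrite(f'pics/g_{n}.png',f[:,:,::-1])
i=cv2.imread('pics/g_scene.png'); cv2.imwrite('pics/g2.png',cv2.resize(i[90:300,180:400],None,fx=2.6,fy=2.6))
i=cv2.imread('pics/g_top.png'); cv2.imwrite('pics/g3.png',cv2.resize(i[190:310,240:450],None,fx=3.5,fy=3.5))
E
```

```text
t 12.1 tcp [ 0.4938 -0.3149  0.2982] grasp [ 0.4938 -0.3148  0.1342] psi 80.18 xaxis [-1.e-04  8.e-04 -1.e+00] open 0.251 F [-0.2  0.4 -2.8] q [-0.7   0.23  1.73  0.    1.19 -2.1 ]
turn(deg,tool) [ 0.08 -0.02 -0.05]
shift now axes mm [71.2 -1.5  1. ]  after-turn axes mm [71.2 -1.5  1. ]
```

View pics/g2.png

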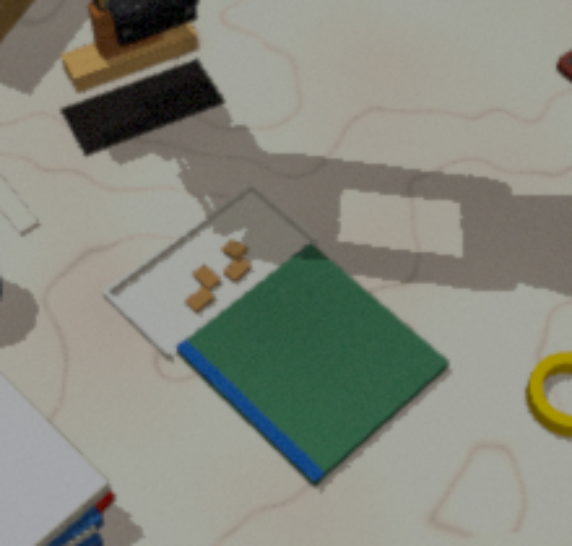

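View pics/g3.png

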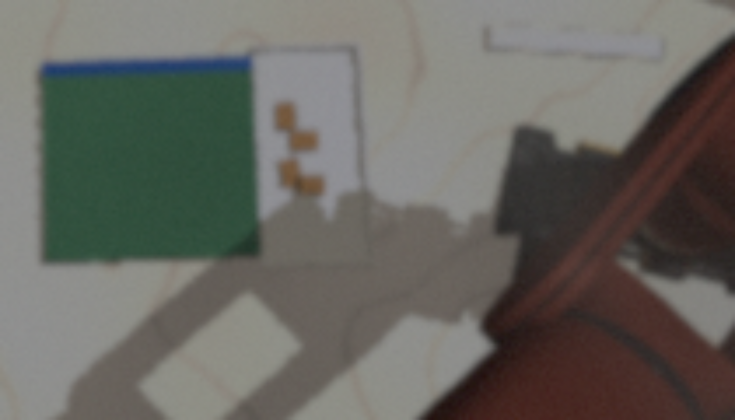

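All four chips lie in the tray (top crop x 275–325), and the board is clear. Lowering the scraper onto the mat.

Emit:
arm_command(jaw=[0.01,0.01,0.01,0.01,0.01], delta_pos=[[0.015,-0.0015,0.001],[0.025,0,0],[0.018,0,0],[0.008,0,0],[0,0,0]], angular=[[0,0,0],[0,0,0],[0,0,0],[0,0,0],[0,0,0]])

```text
clock: 12.7
eef_pos: [0.4936, -0.317, 0.23]
orientation: [0.062, 0.706, -0.06, 0.703]
force: [-0.1, -0.3, -3.4]
opening: 0.248
```

Emit:
arm_command(jaw=[0.01,0.01,0.01], delta_pos=[[0.003,0,0],[0.001,0,0],[0,0,0]], angular=[[0,0,0],[0,0,0],[0,0,0]])

```text
clock: 13.0
eef_pos: [0.4944, -0.3181, 0.229]
orientation: [0.061, 0.704, -0.061, 0.705]
force: [-0.4, 0.1, -2.2]
opening: 0.248
```

```bash
python3 plan.py 0.4945 -0.3165 0.2256 80.1
```

```text
t 13.0 tcp [ 0.4944 -0.3181  0.229 ] grasp [ 0.4946 -0.3183  0.065 ] psi 80.11 xaxis [ 1.e-03 -9.e-04 -1.e+00] open 0.248 F [-0.4  0.1 -2.2] q [-0.71  0.32  1.76  0.    1.06 -2.1 ]
turn(deg,tool) [0.01 0.07 0.04]
shift now axes mm [ 3.4  1.6 -0.2]  after-turn axes mm [ 3.4  1.6 -0.2]
```

Emit:
arm_command(jaw=[0.01,0.01,0.01,0.01], delta_pos=[[0.0015,0.001,0],[0.001,0,0],[0.0005,0,0],[0,0,0]], angular=[[0,0,0],[0,0,0],[0,0,0],[0,0,0]])

```text
clock: 13.4
eef_pos: [0.4944, -0.3169, 0.2256]
orientation: [0.061, 0.704, -0.061, 0.705]
force: [-0.7, -0.1, 0.4]
opening: 0.25
```

```bash
python3 plan.py 0.4945 -0.3165 0.2256 80.1
```

```text
t 13.4 tcp [ 0.4944 -0.3169  0.2256] grasp [ 0.4944 -0.317   0.0616] psi 80.1 xaxis [ 2.e-04 -1.e-04 -1.e+00] open 0.25 F [-0.7 -0.1  0.4] q [-0.7   0.32  1.76  0.    1.06 -2.1 ]
turn(deg,tool) [0.   0.01 0.  ]
shift now axes mm [-0.   0.5  0.1]  after-turn axes mm [-0.   0.5  0.1]
```

Contact (weight off). Press 0.3 mm, then open.

Emit:
arm_command(jaw=[0.022,0.026,0.035,0.05,0.06], delta_pos=[[0.0003,0,0],[0,0,0],[0,0,0],[0,0,0],[0,0,0]], angular=[[0,0,0],[0,0,0],[0,0,0],[0,0,0],[0,0,0]])

```text
clock: 13.9
eef_pos: [0.4944, -0.3169, 0.2249]
orientation: [0.061, 0.704, -0.061, 0.705]
force: [0.7, 0.0, -0.8]
opening: 0.495
```

Emit:
arm_command(jaw=[0.06,0.06,0.06,0.06,0.06], delta_pos=[[0,0,0],[0,0,0],[-0.01,0,0],[-0.03,0,0],[-0.04,0,0]], angular=[[0,0,0],[0,0,0],[0,0,0],[0,0,0],[0,0,0]])

```text
clock: 14.4
eef_pos: [0.4935, -0.3163, 0.3042]
orientation: [0.062, 0.706, -0.06, 0.703]
force: [1.1, -0.5, 0.5]
opening: 0.681
```

Emit:
arm_command(jaw=[0.06,0.06,0.06], delta_pos=[[-0.05,0,0],[-0.03,0,0],[0,0,0]], angular=[[0,0,0],[0,0,0],[0,0,0]])

```text
clock: 14.7
eef_pos: [0.4956, -0.3179, 0.3926]
orientation: [0.058, 0.701, -0.063, 0.708]
force: [0.3, -0.3, -0.3]
opening: 0.69
```

```bash
python3 plan.py 0.5639 0.318 0.38 76.4; python3 - <<'E'
from h import *
for n in ['scene']:
    f=grab_frame(n); cv2.imwrite(f'pics/i_{n}.png',f[:,:,::-1])
i=cv2.imread('pics/i_scene.png'); cv2.imwrite('pics/i2.png',cv2.resize(i[50:250,140:340],None,fx=3,fy=3))
E
```

```text
t 14.7 tcp [ 0.4956 -0.3179  0.3926] grasp [ 0.497  -0.3191  0.2286] psi 80.11 xaxis [ 0.009  -0.0077 -0.9999] open 0.69 F [ 0.3 -0.3 -0.3] q [-0.7   0.14  1.64 -0.    1.35 -2.1 ]
turn(deg,tool) [3.71 0.6  0.33]
shift now axes mm [  8.3 638.2 -41.9]  after-turn axes mm [ 12.6 634.1 -83.1]
```

View pics/i2.png

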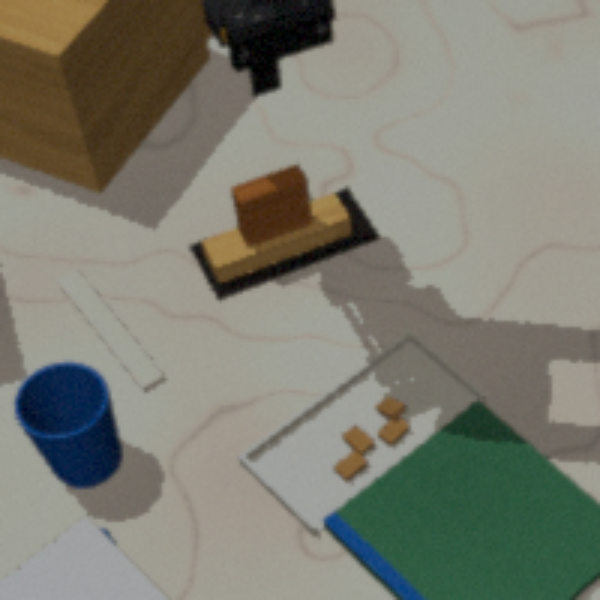

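Scraper stands on the mat (crop 200–380, 170–295), undisturbed surroundings, chips in the tray. Next, the dish.

Emit:
arm_command(jaw=[0.06,0.06,0.06,0.06,0.06], delta_pos=[[0,0,0],[0,0.02,-0.004],[0,0.04,-0.008],[0,0.04,-0.008],[0,0.04,-0.008]], angular=[[3.7,0,0],[0,0,0],[0,0,0],[0,0,0],[0,0,0]])

```text
clock: 15.25
eef_pos: [0.4992, -0.1718, 0.3835]
orientation: [0.084, 0.703, -0.083, 0.701]
force: [1.4, -0.6, -0.1]
opening: 0.691
```

Emit:
arm_command(jaw=[0.06,0.06,0.06,0.06,0.06], delta_pos=[[0,0.04,-0.008],[0,0.04,-0.008],[0,0.04,-0.008],[0,0.04,-0.008],[0,0.04,-0.008]], angular=[[0,0,0],[0,0,0],[0,0,0],[0,0,0],[0,0,0]])

```text
clock: 15.75
eef_pos: [0.5069, 0.0321, 0.3838]
orientation: [0.083, 0.703, -0.083, 0.701]
force: [-0.3, -0.8, -0.3]
opening: 0.69
```

Emit:
arm_command(jaw=[0.06,0.06,0.06,0.06,0.06], delta_pos=[[0,0.04,-0.008],[0,0.04,-0.008],[0,0.04,-0.008],[0,0.04,-0.008],[0,0.04,-0.008]], angular=[[0,0,0],[0,0,0],[0,0,0],[0,0,0],[0,0,0]])

```text
clock: 16.25
eef_pos: [0.5148, 0.2357, 0.3837]
orientation: [0.083, 0.703, -0.083, 0.701]
force: [0.4, -1.1, 0.6]
opening: 0.688
```

Emit:
arm_command(jaw=[0.06,0.06,0.06,0.06,0.06], delta_pos=[[0,0.04,-0.008],[0,0.03,-0.006],[0,0.014,-0.003],[0,0,0],[0,0,0]], angular=[[0,0,0],[0,0,0],[0,0,0],[0,0,0],[0,0,0]])

```text
clock: 16.75
eef_pos: [0.519, 0.3185, 0.3842]
orientation: [0.083, 0.703, -0.084, 0.702]
force: [-0.4, -0.1, -0.2]
opening: 0.686
```

```bash
python3 plan.py 0.52 0.318 0.4 76.4; python3 - <<'E'
from h import *
import pickle
s=state(); f=grab_frame('wrist'); cv2.imwrite('pics/j_wrist.png',f[:,:,::-1]); pickle.dump((s['eef_pos'],s['orientation']),open('j.pkl','wb'))
E
```

```text
t 16.75 tcp [0.519  0.3185 0.3842] grasp [0.5188 0.3182 0.2202] psi 76.45 xaxis [-0.0014 -0.0013 -1.    ] open 0.686 F [-0.4 -0.1 -0.2] q [ 0.42  0.2   1.59 -0.    1.35 -0.91]
turn(deg,tool) [ 0.05 -0.06  0.09]
shift now axes mm [-15.8  -0.2   1. ]  after-turn axes mm [-15.8  -0.2   1.1]
```

View pics/j_wrist.png

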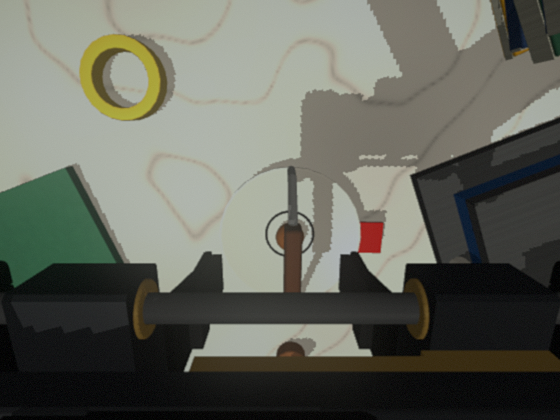

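Wrist view: dish around (292,230), tab (371,237), ring centre (290,233), bar from (284..300, 228) downward behind the gripper rod; image "up" points to the robot.

```bash
python3 - <<'E'
from h import *
import pickle; p=pickle.load(open('j.pkl','rb'))
i=cv2.imread('pics/j_wrist.png'); H=cv2.cvtColor(i,cv2.COLOR_BGR2HSV).astype(int)
cv2.imwrite('pics/j2.png',cv2.resize(i[155:300,215:395],None,fx=4,fy=4,interpolation=cv2.INTER_CUBIC))
m=((H[...,0]<6)|(H[...,0]>174))&(H[...,1]>170)&(H[...,2]>60); m[:, :340]=0; m[:200]=0;m[280:]=0
y,x=np.nonzero(m); print('tab',x.mean(),y.mean(),len(x),wonz(p,(x.mean(),y.mean()),.028))
print('ring',wonz(p,(290,233),.0174))
for r in (240,250,260,270,280):
    print(r,i[r,276:308].sum(1).tolist())
E
```

```text
tab 370.60530679933663 236.71807628524047 603 [0.5805048  0.39984683 0.028     ]
ring [0.5606806  0.31909343 0.0174    ]
240 [337, 232, 228, 229, 239, 242, 244, 229, 176, 169, 179, 191, 194, 189, 188, 196, 195, 189, 185, 189, 183, 179, 190, 175, 170, 152, 170, 317, 480, 531, 527, 527]
250 [406, 485, 519, 530, 524, 527, 508, 411, 256, 171, 178, 182, 190, 193, 186, 192, 193, 188, 186, 191, 188, 183, 182, 178, 165, 216, 337, 320, 221, 196, 309, 448]
260 [515, 516, 515, 518, 516, 521, 501, 372, 215, 166, 176, 189, 193, 186, 190, 186, 185, 188, 190, 190, 181, 187, 186, 166, 149, 262, 471, 523, 524, 519, 519, 523]
270 [514, 517, 513, 514, 511, 518, 503, 368, 215, 165, 176, 188, 193, 190, 192, 188, 190, 184, 182, 185, 183, 182, 180, 163, 180, 319, 480, 522, 524, 524, 503, 407]
280 [515, 511, 512, 511, 515, 519, 495, 335, 185, 160, 182, 188, 185, 193, 188, 185, 187, 183, 187, 181, 180, 183, 177, 158, 212, 360, 400, 370, 352, 354, 356, 346]
```

View pics/j2.png

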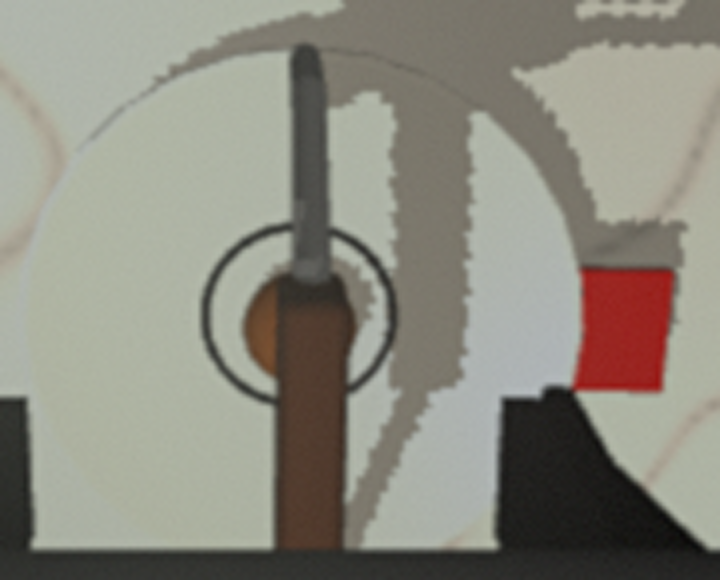

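```bash
python3 - <<'E'
from h import *
import pickle; p=pickle.load(open('j.pkl','rb'))
i=cv2.imread('pics/j_wrist.png').sum(2).astype(float)
L=[];Rr=[]
for r in range(245,288):
    row=i[r,:].copy(); th=330
    c=288
    while row[c]<th: c-=1
    L.append((c+(row[c]-th)/(row[c]-row[c+1]),r))
    c=292
    while row[c]<250: c+=1
    Rr.append((c-(row[c]-250)/(row[c]-row[c-1]),r))
for nm,E in (('L',L),('R',Rr)):
    E=np.array(E); k=np.polyfit(E[:,1],E[:,0],1); a,b=[wonz(p,(np.polyval(k,r),r),.121) for r in (250,285)]
    d=b-a; print(nm,k,a,b,'ang',np.degrees(np.arctan2(d[1],d[0])))
    # offset from dish centre along jaw dir
    j=np.array([np.cos(np.radians(76.4)),np.sin(np.radians(76.4))]); print(' jaw-coord',a[:2]@j,b[:2]@j,' ctr',np.array([.564,.318])@j, 'tcp', np.array(p[0])[:2]@j)
# end of bar top edge
print('bar end', wonz(p,(292,226),.121), wonz(p,(292,234),.121))
E
```

```text
L [4.56739169e-02 2.70518585e+02] [0.53770409 0.31547085 0.121     ] [0.56642331 0.30989657 0.121     ] ang -10.984293633003762
 jaw-coord 0.4330622439660307 0.4343973579296056  ctr 0.44170374997383843 tcp 0.43158059722274783
R [-3.10713883e-02  3.09159050e+02] [0.54113388 0.32979376 0.121     ] [0.5694695  0.32262398 0.121     ] ang -14.199549547182304
 jaw-coord 0.4477900340015915 0.44748418792615985  ctr 0.44170374997383843 tcp 0.43158059722274783
bar end [0.52091495 0.32715413 0.121     ] [0.52701901 0.32574863 0.121     ]
```

```bash
python3 plan.py 0.564 0.3175 0.273 76.2
```

```text
t 16.8 tcp [0.5193 0.318  0.3844] grasp [0.5191 0.3178 0.2204] psi 76.39 xaxis [-9.0e-04 -1.1e-03 -1.0e+00] open 0.69 F [ 0.1 -0.5  0.2] q [ 0.42  0.2   1.59 -0.    1.35 -0.91]
turn(deg,tool) [ 0.19 -0.04  0.07]
shift now axes mm [111.4  10.2  43.6]  after-turn axes mm [111.4  10.2  43.5]
```

Emit:
arm_command(jaw=[0.06,0.06,0.06,0.06,0.06], delta_pos=[[0,0.005,0.02],[0,0.005,0.0235],[0.03,0,0],[0.025,0,0],[0,0,0]], angular=[[0.2,0,0],[0,0,0],[0,0,0],[0,0,0],[0,0,0]])

```text
clock: 17.3
eef_pos: [0.5631, 0.316, 0.3253]
orientation: [0.084, 0.704, -0.087, 0.699]
force: [-0.2, -0.6, -0.4]
opening: 0.692
```

Emit:
arm_command(jaw=[0.06,0.06,0.06], delta_pos=[[0,0,0],[0,0,0],[0,0,0]], angular=[[0,0,0],[0,0,0],[0,0,0]])

```text
clock: 17.6
eef_pos: [0.5647, 0.3184, 0.3322]
orientation: [0.086, 0.701, -0.084, 0.703]
force: [-0.4, 0.0, 0.0]
opening: 0.689
```

```bash
python3 plan.py 0.564 0.3175 0.273 76.2; python3 - <<'E'
from h import *
for n in ['scene','top']:
    f=grab_frame(n); cv2.imwrite(f'pics/k_{n}.png',f[:,:,::-1])
i=cv2.imread('pics/k_scene.png'); cv2.imwrite('pics/k2.png',cv2.resize(i[220:400,300:480],None,fx=3.3,fy=3.3))
E
```

```text
t 17.6 tcp [0.5647 0.3184 0.3322] grasp [0.5652 0.3186 0.1682] psi 76.19 xaxis [ 0.0031  0.0012 -1.    ] open 0.689 F [-0.4  0.   0. ] q [ 0.39  0.33  1.53 -0.    1.28 -0.94]
turn(deg,tool) [-0.01  0.15 -0.11]
shift now axes mm [59.2 -1.1 -0.6]  after-turn axes mm [59.2 -1.  -0.4]
```

View pics/k2.png

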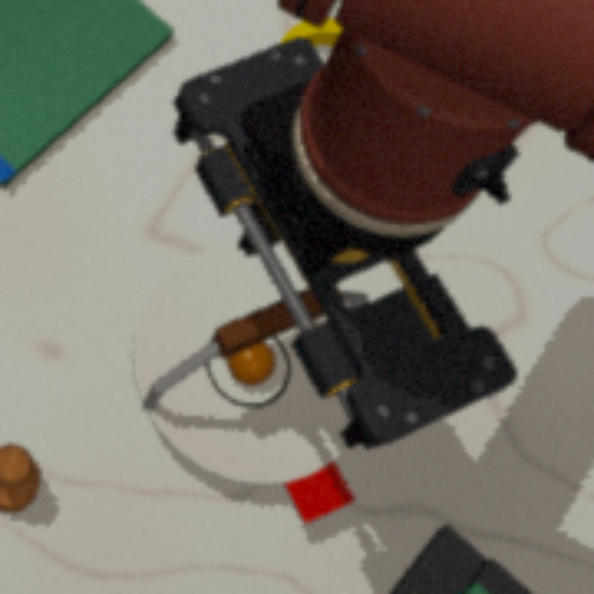

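The gripper straddles the bar with its jaws across it (bar at crop (265,320)). Descending.

Emit:
arm_command(jaw=[0.06,0.06,0.06,0.06,0.06], delta_pos=[[0.015,0,0],[0.02,0,0],[0.015,0,0],[0.005,0,0],[0,0,0]], angular=[[0,0,0],[0,0,0],[0,0,0],[0,0,0],[0,0,0]])

```text
clock: 18.2
eef_pos: [0.5636, 0.3182, 0.2732]
orientation: [0.084, 0.703, -0.085, 0.701]
force: [-0.6, -0.7, 0.9]
opening: 0.689
```

Emit:
arm_command(jaw=[0.06,0.06,0.06], delta_pos=[[0.002,0,0],[0,0,0],[0,0,0]], angular=[[0,0,0],[0,0,0],[0,0,0]])

```text
clock: 18.5
eef_pos: [0.5644, 0.3185, 0.2738]
orientation: [0.085, 0.702, -0.085, 0.702]
force: [-0.0, -0.5, 0.2]
opening: 0.695
```

```bash
python3 plan.py 0.564 0.3175 0.273 76.2; python3 - <<'E'
from h import *
import pickle
s=state(); f=grab_frame('wrist'); cv2.imwrite('pics/l_wrist.png',f[:,:,::-1]); pickle.dump((s['eef_pos'],s['orientation']),open('l.pkl','wb'))
E
```

```text
t 18.5 tcp [0.5644 0.3185 0.2738] grasp [0.5646 0.3186 0.1098] psi 76.21 xaxis [ 1.3e-03  5.0e-04 -1.0e+00] open 0.695 F [-0.  -0.5  0.2] q [ 0.39  0.39  1.57  0.    1.18 -0.94]
turn(deg,tool) [ 0.01  0.06 -0.05]
shift now axes mm [ 0.8 -1.1 -0.1]  after-turn axes mm [ 0.8 -1.1 -0.1]
```

View pics/l_wrist.png

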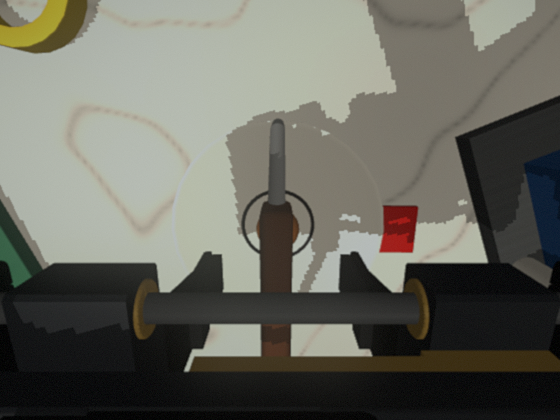

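The bar's midline is at column 276.5 against the finger midline at 281, so shift about −1.6 mm in tool y, then close.

Emit:
arm_command(jaw=[0.05,0.04,0.03,0.025,0.02], delta_pos=[[0.0007,-0.0016,0],[0,0,0],[0,0,0],[0,0,0],[0,0,0]], angular=[[0,0,0],[0,0,0],[0,0,0],[0,0,0],[0,0,0]], newtons=45)

```text
clock: 19.05
eef_pos: [0.5637, 0.3168, 0.2722]
orientation: [0.085, 0.702, -0.085, 0.702]
force: [-0.0, -0.7, 0.8]
opening: 0.324
```

Emit:
arm_command(jaw=[0.018,0.016,0.014,0.012,0.01], delta_pos=[[0,0,0],[0,0,0],[0,0,0],[0,0,0],[0,0,0]], angular=[[0,0,0],[0,0,0],[0,0,0],[0,0,0],[0,0,0]])

```text
clock: 19.55
eef_pos: [0.5638, 0.3167, 0.2722]
orientation: [0.085, 0.702, -0.085, 0.702]
force: [-0.1, -0.8, -0.3]
opening: 0.156
```

Emit:
arm_command(jaw=[0.008,0.006,0.005,0.005,0.005], delta_pos=[[0,0,0],[0,0,0],[0,0,0],[0,0,0],[0,0,0]], angular=[[0,0,0],[0,0,0],[0,0,0],[0,0,0],[0,0,0]])

```text
clock: 20.05
eef_pos: [0.5638, 0.3168, 0.2722]
orientation: [0.085, 0.702, -0.085, 0.702]
force: [-0.3, -1.5, -0.2]
opening: 0.155
```

```bash
python3 plan.py 0.564 0.3175 0.273 76.2; python3 - <<'E'
from h import *
f=grab_frame('scene'); cv2.imwrite('pics/m_scene.png',f[:,:,::-1])
i=cv2.imread('pics/m_scene.png'); cv2.imwrite('pics/m2.png',cv2.resize(i[220:400,300:480],None,fx=3.3,fy=3.3))
E
```

```text
t 20.05 tcp [0.5638 0.3168 0.2722] grasp [0.5638 0.3168 0.1082] psi 76.2 xaxis [ 0.e+00 -2.e-04 -1.e+00] open 0.155 F [-0.3 -1.5 -0.2] q [ 0.39  0.39  1.58 -0.    1.18 -0.94]
turn(deg,tool) [0.   0.   0.01]
shift now axes mm [-0.8  0.7  0.1]  after-turn axes mm [-0.8  0.7  0.1]
```

View pics/m2.png

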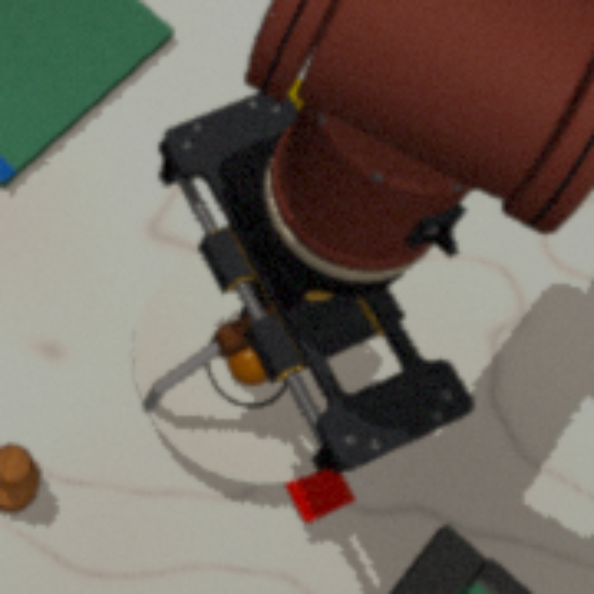

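Gripped (opening 13.5 mm), ball still within the ring. Lift gently and turn during the lift.

Emit:
arm_command(jaw=[0.005,0.005,0.005,0.005,0.005], delta_pos=[[-0.001,0,0],[-0.003,0,0],[-0.005,0,0],[-0.007,0,0],[-0.009,0,0]], angular=[[0,0,0],[0,0,0],[0,0,0],[0,0,0],[0,0,0]])

```text
clock: 20.6
eef_pos: [0.5636, 0.3169, 0.2976]
orientation: [0.085, 0.702, -0.085, 0.702]
force: [-0.5, -0.0, -3.8]
opening: 0.152
```

```bash
python3 plan.py 0.537 0.032 0.379 6.5; python3 - <<'E'
from h import *
f=grab_frame('scene'); cv2.imwrite('pics/n_scene.png',f[:,:,::-1])
i=cv2.imread('pics/n_scene.png'); cv2.imwrite('pics/n2.png',cv2.resize(i[220:400,300:480],None,fx=3.3,fy=3.3))
E
```

```text
t 20.6 tcp [0.5636 0.3169 0.2976] grasp [0.5635 0.3168 0.1336] psi 76.21 xaxis [-6.e-04 -2.e-04 -1.e+00] open 0.152 F [-0.5 -0.  -3.8] q [ 0.39  0.36  1.56  0.    1.22 -0.94]
turn(deg,tool) [ 6.971e+01 -2.000e-02  3.000e-02]
shift now axes mm [ -81.4 -283.    42. ]  after-turn axes mm [-81.4 -58.7 280. ]
```

View pics/n2.png

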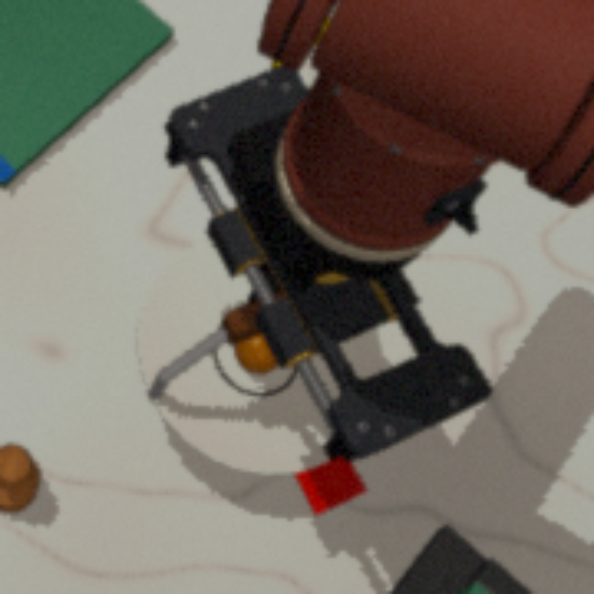

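The dish is off the mat and level, with the ball in the ring at crop (258,352).

Emit:
arm_command(jaw=[0.005,0.005,0.005,0.005,0.005], delta_pos=[[-0.002,0,0],[-0.005,0,0],[-0.007,0,0],[-0.008,0,0],[-0.008,0,0]], angular=[[1,0,0],[3,0,0],[5,0,0],[5,0,0],[5,0,0]])

```text
clock: 21.15
eef_pos: [0.5636, 0.3168, 0.3274]
orientation: [0.201, 0.678, -0.201, 0.678]
force: [0.1, 0.1, -4.4]
opening: 0.157
```

Emit:
arm_command(jaw=[0.005,0.005,0.005,0.005,0.005], delta_pos=[[-0.008,0,0],[-0.008,0,0],[-0.008,0,0],[-0.008,0,0],[-0.007,0,0]], angular=[[5,0,0],[5,0,0],[5,0,0],[5,0,0],[5,0,0]])

```text
clock: 21.65
eef_pos: [0.5637, 0.3168, 0.3666]
orientation: [0.343, 0.618, -0.343, 0.618]
force: [-0.4, -0.5, -3.3]
opening: 0.157
```

Emit:
arm_command(jaw=[0.005,0.005,0.005,0.005,0.005], delta_pos=[[-0.006,0,0],[-0.004,0,0],[-0.002,0,0],[-0.001,0,0],[0,0,0]], angular=[[5,0,0],[5,0,0],[5,0,0],[5,0,0],[3,0,0]])

```text
clock: 22.15
eef_pos: [0.5637, 0.3168, 0.3795]
orientation: [0.459, 0.538, -0.459, 0.538]
force: [-0.4, 0.4, -3.2]
opening: 0.156
```

Emit:
arm_command(jaw=[0.005,0.005,0.005], delta_pos=[[0,0,0],[0,0,0],[0,0,0]], angular=[[1.7,0,0],[1,0,0],[0,0,0]])

```text
clock: 22.45
eef_pos: [0.5637, 0.3168, 0.3791]
orientation: [0.471, 0.528, -0.471, 0.528]
force: [-0.2, 0.5, -3.2]
opening: 0.155
```

```bash
python3 plan.py 0.537 0.032 0.379 6.5; python3 - <<'E'
from h import *
f=grab_frame('scene'); cv2.imwrite('pics/o_scene.png',f[:,:,::-1])
i=cv2.imread('pics/o_scene.png'); cv2.imwrite('pics/o2.png',cv2.resize(i[200:400,280:480],None,fx=3,fy=3))
E
```

```text
t 22.45 tcp [0.5637 0.3168 0.3791] grasp [0.5637 0.3168 0.2151] psi 6.5 xaxis [-2.e-04 -1.e-04 -1.e+00] open 0.155 F [-0.2  0.5 -3.2] q [ 0.39  0.29  1.49 -0.    1.36  0.28]
turn(deg,tool) [0.   0.   0.01]
shift now axes mm [ 2.00e-01 -5.88e+01  2.80e+02]  after-turn axes mm [ 1.00e-01 -5.88e+01  2.80e+02]
```

View pics/o2.png

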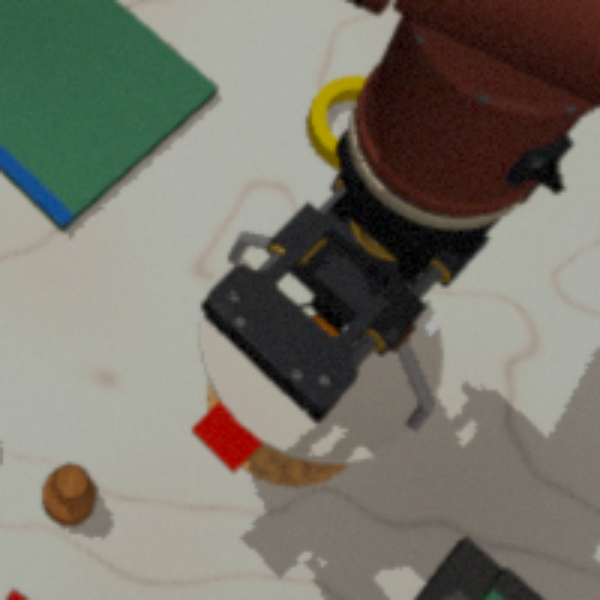

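Turned to 6.5°, level, with the tab now at crop (227,437) and the ball visible under the gripper. Carry it over the board smoothly.

Emit:
arm_command(jaw=[0.005,0.005,0.005,0.005,0.005], delta_pos=[[0,-0.0004,0.002],[0,-0.0013,0.006],[0,-0.0021,0.01],[0,-0.0029,0.014],[0,-0.0038,0.018]], angular=[[0,0,0],[0,0,0],[0,0,0],[0,0,0],[0,0,0]])

```text
clock: 23.0
eef_pos: [0.5588, 0.2647, 0.3792]
orientation: [0.471, 0.528, -0.471, 0.528]
force: [0.5, -0.8, -3.9]
opening: 0.159
```

Emit:
arm_command(jaw=[0.005,0.005,0.005,0.005,0.005], delta_pos=[[0,-0.0042,0.02],[0,-0.0042,0.02],[0,-0.0042,0.02],[0,-0.0042,0.02],[0,-0.0042,0.02]], angular=[[0,0,0],[0,0,0],[0,0,0],[0,0,0],[0,0,0]])

```text
clock: 23.5
eef_pos: [0.549, 0.162, 0.3793]
orientation: [0.471, 0.527, -0.471, 0.527]
force: [-0.4, 0.6, -4.5]
opening: 0.16
```

Emit:
arm_command(jaw=[0.005,0.005,0.005,0.005,0.005], delta_pos=[[0,-0.0042,0.02],[0,-0.0042,0.02],[0,-0.0038,0.018],[0,-0.0034,0.016],[0,-0.0029,0.014]], angular=[[0,0,0],[0,0,0],[0,0,0],[0,0,0],[0,0,0]])

```text
clock: 24.0
eef_pos: [0.5406, 0.0729, 0.3794]
orientation: [0.471, 0.527, -0.471, 0.527]
force: [0.0, -0.5, -3.7]
opening: 0.157
```

Emit:
arm_command(jaw=[0.005,0.005,0.005,0.005,0.005], delta_pos=[[0,-0.0025,0.012],[0,-0.0021,0.01],[0,-0.0017,0.008],[0,-0.0013,0.006],[0,-0.0008,0.004]], angular=[[0,0,0],[0,0,0],[0,0,0],[0,0,0],[0,0,0]])

```text
clock: 24.5
eef_pos: [0.5372, 0.0337, 0.3792]
orientation: [0.471, 0.528, -0.471, 0.528]
force: [-0.2, 0.3, -4.1]
opening: 0.155
```

Emit:
arm_command(jaw=[0.005,0.005,0.005,0.005,0.005], delta_pos=[[0,-0.0004,0.002],[0,0,0],[0,0,0],[0,0,0],[0,0,0]], angular=[[0,0,0],[0,0,0],[0,0,0],[0,0,0],[0,0,0]])

```text
clock: 25.0
eef_pos: [0.537, 0.0323, 0.3792]
orientation: [0.471, 0.528, -0.471, 0.528]
force: [0.5, 0.3, -2.7]
opening: 0.152
```

```bash
python3 plan.py 0.537 0.032 0.379 6.5; python3 - <<'E'
from h import *
import pickle
s=state(); pickle.dump((s['eef_pos'],s['orientation']),open('p.pkl','wb'))
for n in ['wrist','scene','top']:
    f=grab_frame(n); cv2.imwrite(f'pics/p_{n}.png',f[:,:,::-1])
i=cv2.imread('pics/p_scene.png'); cv2.imwrite('pics/p2.png',cv2.resize(i[120:300,190:390],None,fx=3.3,fy=3.3))
i=cv2.imread('pics/p_top.png'); cv2.imwrite('pics/p3.png',cv2.resize(i[160:310,200:420],None,fx=3.5,fy=3.5))
E
```

```text
t 25.0 tcp [0.537  0.0323 0.3792] grasp [0.537  0.0323 0.2152] psi 6.53 xaxis [-1.e-04  1.e-04 -1.e+00] open 0.152 F [ 0.5  0.3 -2.7] q [-0.09  0.03  1.78  0.    1.33 -0.2 ]
turn(deg,tool) [ 0.03 -0.    0.  ]
shift now axes mm [ 0.2 -0.1  0.3]  after-turn axes mm [ 0.2 -0.1  0.3]
```

View pics/p2.png

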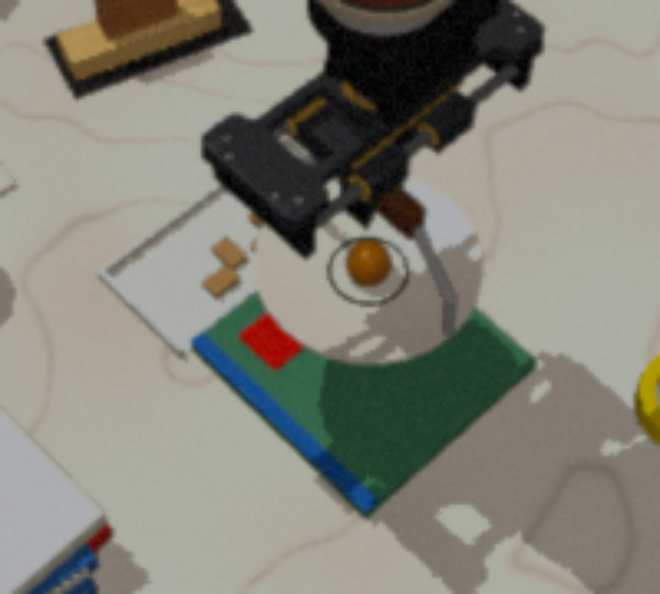

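View pics/p3.png

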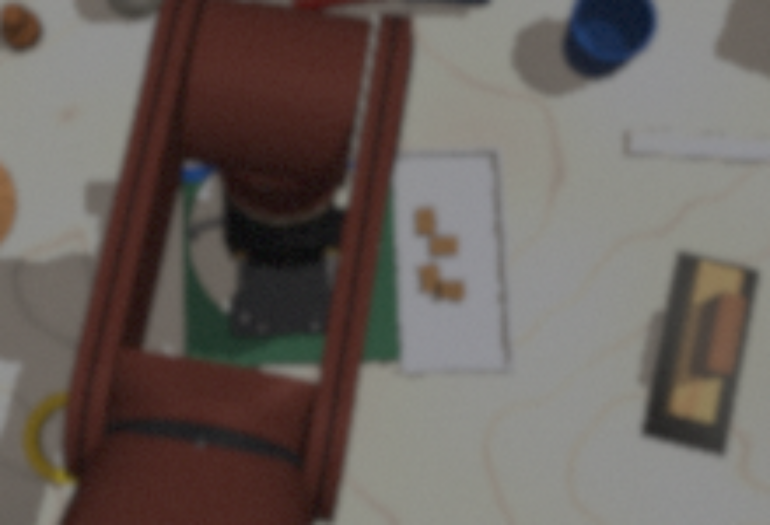

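View pics/p_wrist.png

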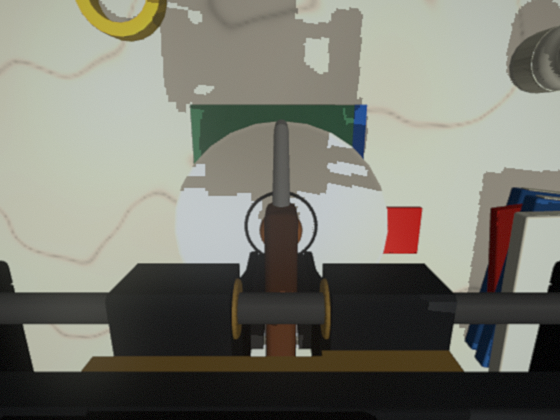

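Scene crop: the ball (369,262) sits in the middle of its ring, and the tab (271,342) points over the blue stripe. Top: four chips in the tray, scraper standing on the mat. Numeric check:

```bash
python3 - <<'E'
from meas import *
import pickle; p=pickle.load(open('p.pkl','rb'))
i=cv2.imread('pics/p_scene.png'); H=cv2.cvtColor(i,cv2.COLOR_BGR2HSV).astype(int); h,s,v=H[...,0],H[...,1],H[...,2]
roi=np.zeros(h.shape,bool); roi[180:245,260:330]=1
for nm,m,z in (('tab',((h<5)|(h>175))&(s>170),.135),('ball',(h>5)&(h<22)&(s>150)&(v>60),.1335)):
    c=comps(m&roi,30)
    for _,st,ce in c: print(nm,st[4],ce,onz('scene',ce,z))
i=cv2.imread('pics/p_wrist.png'); H=cv2.cvtColor(i,cv2.COLOR_BGR2HSV).astype(int); h,s=H[...,0],H[...,1]
m=((h<6)|(h>174))&(s>170); m[:,:370]=0; m[:,440:]=0; y,x=np.nonzero(m[:270]); print('tab wrist',len(x),wonz(p,(x.mean(),y.mean()),.135),'ring',wonz(p,(281,227),.1244))
# stripe direction in wrist : outer edge points
for n in ('wrist',):
    for uv in ((367,104),(191,104)): print('board far corner edge',wonz(p,uv,.014))
a=np.radians(6.5);R=np.array([[np.cos(a),-np.sin(a)],[np.sin(a),np.cos(a)]])
for q in ((85,90),(-85,90)): print('expected?',np.array([.537,.032])+R@np.array(q)/1000)
E
python3 plan.py
```

```text
tab 156 [271.49358974 223.16666667] [0.62221316 0.04371497 0.135     ]
ball 129 [301.20930233 199.07751938] [0.53772225 0.03305481 0.1335    ]
tab wrist 1424 [0.61902862 0.04500407 0.135     ] ring [0.53631313 0.03399026 0.1244    ]
board far corner edge [0.60774806 0.13074663 0.014     ]
board far corner edge [0.44073173 0.11146402 0.014     ]
expected? [0.61126532 0.13104374]
expected? [0.4423581  0.11179919]
t 25.15 tcp [0.537  0.0322 0.3792] grasp [0.537  0.0322 0.2152] psi 6.52 xaxis [ 0.e+00  1.e-04 -1.e+00] open 0.154 F [ 0.5  0.  -3.5] q [-0.09  0.03  1.78  0.    1.33 -0.2 ]
```

Emit:
arm_command(jaw=[0.005,0.005,0.005,0.005,0.005], delta_pos=[[0,0,0],[0,0,0],[0,0,0],[0,0,0],[0,0,0]], angular=[[0.4,0,0],[0,0,0],[0,0,0],[0,0,0],[0,0,0]])

```text
clock: 25.65
eef_pos: [0.537, 0.032, 0.3793]
orientation: [0.473, 0.526, -0.473, 0.526]
force: [-0.2, 1.6, -3.4]
opening: 0.153
```

```bash
python3 plan.py; python3 - <<'E'
from h import *
f=grab_frame('scene'); cv2.imwrite('pics/q_scene.png',f[:,:,::-1])
E
```

```text
t 25.65 tcp [0.537  0.032  0.3793] grasp [0.537  0.032  0.2153] psi 6.11 xaxis [ 0. -0. -1.] open 0.153 F [-0.2  1.6 -3.4] q [-0.09  0.03  1.78 -0.    1.33 -0.19]
```

View pics/q_scene.png

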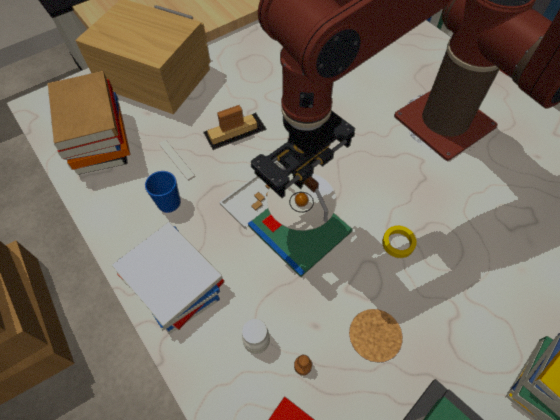

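The final view shows the ball centred at (301,200) and the tab at (271,223) over the stripe side. The bystanders are where they started. Signing off.

```bash
python3 -c "
from rig import *
print(sign_off())"
```

```text
the job is handed in; nothing more can be done
None
```

The job is done and handed in at about 26 s; `sign_off()` reports no verdict, so what follows rests on my own checks.

- **Sweep:** I swept the four chips off the board with the scraper held about 1.5 mm above its top. Pictures show all four in the tray and the board clear.
- **Scraper:** it stands on its black mat, released, about 3 mm from where it started.
- **Dish:** I lifted it by the handle, turned it about 70° and carried it over the board. That is less than a full quarter turn because the tab started at about 76° and the board sits at 6.5°. The ball was inside the ring in every picture that showed it.
- **Final pose:** the arm is still and level, and holds the dish at (0.537, 0.032). By the arm's height, the dish's underside is about 97 mm and its middle about 104 mm above the board's top. In the last measurement the ball was within about 1–2 mm of the board's centre. The last picture shows it in the middle of the ring.
- **Bystanders:** in the last picture they look to be where they were at the start.

**Disagreements:**
- The tab's direction measured 7.2° and 7.6° in two views against the board's 6.5°, so I turned the dish 0.4° and did not measure the tab again. Any remaining error should be under 1°.
- The first move call used millimetres instead of metres. It was clipped to the 50 mm row limit in the intended direction, well above the table, and touched nothing.

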